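# Close the findings tins and put them away

### The arm

A 7-joint arm with a two-finger parallel gripper is mounted at the origin on the work surface. World frame = base frame: x ahead of the robot, y to its left, z up, the work surface at z = 0. Lengths are in m, angles in rad, forces in N, time in s.
With the tool pointing down it reaches from about 0.425 to 0.875 m from the base axis. Payload 4.7 kg.
Tool frame: the origin (TCP) lies midway between the tips of the shut fingers; the grasp point (between the pads) lies 19 mm behind it (r.grip_depth is the distance from the TCP to the grasp point, in m); z points along the fingers, y is the direction in which the jaws open and shut (so a half turn about z gives the same grasp; the last joint's range is limited). The gripper opens to 87 mm and grips with 3 to 60 N. Pads are 19 mm wide; open, the fingers measure 117 mm over their backs; the gripper's body (75 mm by 190 mm) begins 51 mm behind the grasp point.
Start: joints at [1.182, 0.321, -0.07, 1.45, 0.023, 1.371, -0.057], TCP at [0.255, -0.598, 0.223] pointing down, gripper open.
Joint ranges: [-2.86, 2.86], [-0.3, 2.09], [-1.38, 1.24], [0.06, 2.45], [-1.56, 4.7], [0.09, 2.05], [-2.69, 2.69]. Speed limits (rad/s): [2.57, 2.57, 3.14, 3.14, 3.14, 3.14, 3.14].

### API

Orientations are given as a unit quaternion [w, x, y, z].
In Python, from workcell import r, optics gives the robot as it stands. The module is installed in compiled form; this text tells all that it offers.
- The arm moves only by the tool step_arm, never from a script. Its argument "increments" is a list that holds one entry, the list of rows, each a list of 6 numbers: the shift along the tool's x, y, z in mm, then the turn, a rotation vector about the tool's x, y, z in degrees. A call has 1 to 20 rows; each row is the pose to reach, as a shift and turn from the pose commanded when the call began, along the tool's axes at that moment; what a row does not reach only later rows make up. A row lasts 1/12 s, in which the tool goes at most 41.7 mm and 7.16 degrees, less where a joint would pass 70% of its speed; a pose out of reach is approached as far as the arm can. A call with a gripper value outside its range is refused whole. "hand" is the closure in counts, from 0 (fully open) to 255 (shut), set as the call begins (left out, the last holds). The fingers move at their own pace and stop on an object; the grip force is fixed at half the most. Time passes only in rows, so rows that repeat a pose let the fingers close. It gives the time, the measured TCP pose, the force and the opening at its end, in the units of the state.
- r.get_state(): the state, without advancing time (a new reading comes with each control period).
- optics.camera(name): name is "side" or "top" or "wrist"; returns a dict with "img" (480x640x3 uint8, red, green, blue), "intrinsics" (3x3 intrinsics, pixels), "T" (4x4, takes a point from camera to world coordinates). Camera axes: x right, y down, z forward; pixel columns grow to the right and rows downward; lengths in m; the calibration is good to about 2 mm. A picture is of the moment at which its call begins. There is no depth.
- r.close_job(): hands the job in, once; it reports no verdict.
Trained networks look in a picture, given as the dict that the camera call returned (one of the last four; its "shot" number tells which), for a name from the list of things; names that differ only in an ending like _2 or _b are one class to them, and where a whole thing is asked for, a point or a joint stands for the part that bears it (a point fixed in the world has none). Each returns a list of dicts, best first, with "conf" (0 to 1); they miss things now and then, are a little off and sometimes report something else, mostly with a low value. They report only what shows in the picture. A call takes as long as a camera call. They do not tell look-alikes from the thing itself.
- optics.silhouettes(picture, thing): "mask" (480x640 bool, what is visible of it) and "rect" ([centre column, centre row, width, height] in pixels, round what is visible of it).
The state is a dict: "clock": time; "joints": joint angles; "dq": joint speeds; "joint_efforts": joint torques, N m; "tcp_pos": TCP position; "tcp_rot": TCP orientation; "wrist_force": force on the tool from outside, world axes, zero at the start; "moment": the same for the moment, N m; "width": finger opening in m.
Only numpy, scipy, OpenCV 4.12 (cv2) and the standard library are available. Lean on these libraries where they do the work, as an engineer would, in place of code of your own. Each camera call takes 0.05 s, during which the arm holds its last target.

### The job

First lift the wooden bench pin off the storage tray and lay it flat on the cork mat, well onto it. Then close every findings tin on the bench with the lid that fits it, pressed fully home, and stand all the closed tins upright on the floor of the tray; a lid whose tin is not out today is not needed. Do not tip a tin over, spilling its findings, and leave the steel block, the bur holder and the hand tool where they are.

Things in the scene. Friction and masses are not known exactly. Their poses are not given: they have to be found in the camera images.
- tin_biground: large round open-topped aluminium findings tin, outer diameter 56 mm, 38 mm high, wall 3 mm, a few findings in the bottom; 0.07-0.2 kg. Origin: centre of its underside; z up. None if it is not on the bench today.
- lid_biground: aluminium lid of the large round tin, diameter 54 (flange), plug diameter 44, knob on top round, diameter 16 (all mm). From below: plug 6 mm deep, enters the tin's mouth with 3 mm play all round; flange 3 mm, rests on the rim; knob 18 mm tall. Origin: centre of the plug's underside, z up. Lies on its plug. Seated: 32 mm above the tin's origin.
- tin_smallround: small round open-topped aluminium findings tin, outer diameter 40 mm, 38 mm high, wall 3 mm, a few findings in the bottom; 0.07-0.2 kg. Origin: centre of its underside; z up. None if it is not on the bench today.
- lid_smallround: aluminium lid of the small round tin, diameter 38 (flange), plug diameter 28, knob on top round, diameter 16 (all mm). From below: plug 6 mm deep, enters the tin's mouth with 3 mm play all round; flange 3 mm, rests on the rim; knob 18 mm tall. Origin: centre of the plug's underside, z up. Lies on its plug. Seated: 32 mm above the tin's origin.
- tin_square: square open-topped aluminium findings tin, 50 x 50 outside mm, 38 mm high, wall 3 mm, a few findings in the bottom; 0.07-0.2 kg. Origin: centre of its underside; z up. None if it is not on the bench today.
- lid_square: aluminium lid of the square tin, 48 x 48 (flange), plug 38 x 38, knob on top square, 16 x 16, sides parallel to the lid (all mm). From below: plug 6 mm deep, enters the tin's mouth with 3 mm play all round; flange 3 mm, rests on the rim; knob 18 mm tall. Origin: centre of the plug's underside, z up. Lies on its plug. Seated: 32 mm above the tin's origin.
- tin_oblong: oblong open-topped aluminium findings tin, 64 (along its x) x 38 (along its y) outside mm, 38 mm high, wall 3 mm, a few findings in the bottom; 0.07-0.2 kg. Origin: centre of its underside; z up. None if it is not on the bench today.
- lid_oblong: aluminium lid of the oblong tin, 62 (its x) x 36 (its y) (flange), plug 52 x 26, knob on top a bar 30 (its x) x 14 (its y) (all mm). From below: plug 6 mm deep, enters the tin's mouth with 3 mm play all round; flange 3 mm, rests on the rim; knob 18 mm tall. Origin: centre of the plug's underside, z up. Lies on its plug. Seated: 32 mm above the tin's origin.
- tray: fixed shallow dark wooden storage tray, 130 mm (its x) x 340 mm (its y) outside, walls 5 mm thick and 14 mm high, floor 4 mm thick. Origin: centre of its underside, on the bench. Room for four tins in a row along its y.
- mat: fixed cork mat lying on the bench, 200 mm (its x) x 90 mm (its y), 4 mm thick. Origin: centre of its underside, on the bench.
- pin: loose wooden bench pin: flat board 160 mm long (its x), 46 mm wide (its y), 18 mm thick, with a 14 mm slot cut 50 mm deep into its -x end; about 0.13 kg. Lies across the tray on its two long walls at the start, sticking out about 15 mm each side. Origin: centre of its underside; z up.
- block: bystander: steel bench block, 70 x 70 x 22 mm, 0.9 kg. Origin: centre of its underside.
- burs: bystander: green plastic block 50 x 110 x 22 mm with small steel burs standing in it to 58 mm. Origin: centre of its underside.
- file: bystander: small hand tool with a handle, 170 mm long, lying beyond the tray. Origin: on its underside.
Mind the look-alikes: they are no part of the job. What is shaped like the tin_oblong but pink is not meant. What is shaped like the tin_biground but pink is not meant.

How it is judged:
On the way, in this order (a step that is already met when the one before it is completed fails the run):
1. the bench pin is off the tray and lies flat on the cork mat (x of pin in the frame of mat between -0.05 and 0.05 m and y of pin in the frame of mat between -0.035 and 0.035 m and z of pin in the frame of mat below 0.008 m and angle between pin's own z axis and vertical below 0.08 rad), for 0.2 s.
2. every tin present stands in the tray with its own lid seated (x of tin_biground in the frame of tray between -0.055 and 0.055 m and y of tin_biground in the frame of tray between -0.16 and 0.16 m and z of each of tin_biground, tin_smallround, tin_square, tin_oblong in the frame of tray below 0.008 m and angle between each of tin_biground, tin_smallround, tin_square, tin_oblong's own z axis and vertical below 0.08 rad and horizontal distance between lid_biground and tin_biground below 0.008 m and z of lid_biground in the frame of tin_biground below 0.0345 m and angle between the z axis of lid_biground and the z axis of tin_biground, either way round below 0.06 rad and x of tin_smallround in the frame of tray between -0.055 and 0.055 m and y of tin_smallround in the frame of tray between -0.16 and 0.16 m and horizontal distance between lid_smallround and tin_smallround below 0.008 m and z of lid_smallround in the frame of tin_smallround below 0.0345 m and angle between the z axis of lid_smallround and the z axis of tin_smallround, either way round below 0.06 rad and x of tin_square in the frame of tray between -0.055 and 0.055 m and y of tin_square in the frame of tray between -0.16 and 0.16 m and horizontal distance between lid_square and tin_square below 0.008 m and z of lid_square in the frame of tin_square below 0.0345 m and angle between the z axis of lid_square and the z axis of tin_square, either way round below 0.06 rad and x of tin_oblong in the frame of tray between -0.055 and 0.055 m and y of tin_oblong in the frame of tray between -0.16 and 0.16 m and horizontal distance between lid_oblong and tin_oblong below 0.008 m and z of lid_oblong in the frame of tin_oblong below 0.0345 m and angle between the z axis of lid_oblong and the z axis of tin_oblong, either way round below 0.06 rad), for 0.2 s.
At the end, for the whole second after the job is handed in: Pin flat on the cork mat (centre within 50 mm along, 35 mm across of the mat's); every tin present upright on the tray floor with its own lid seated (centres within 8 mm, lid origin under 34.5 mm above the tin's, axes within 0.06 rad) (all of step 1 and all of step 2); the robot touches nothing.
It fails at once if a tin was tipped over and spilled (angle between any of tin_biground, tin_smallround, tin_square, tin_oblong's own z axis and vertical above 0.8 rad).
It fails at once if a bystander was moved more than 40 mm (distance of any of block, burs, file from where it was at the start of the episode above 0.04 m).
Of tin_biground, tin_smallround, tin_square, tin_oblong only 3 to 4 are there at a start; the rules pass over those that are not, and their reading is None.
At some moment in a run one of tin_biground, lid_biground, tin_smallround, lid_smallround, tin_square, lid_square, tin_oblong, lid_oblong may be knocked a few centimetres aside while the robot is not near it.
It also fails if it takes over 210 s, if anything falls off the work surface, if the arm or the gripper's body presses on something with over 40 N, if the wrist force passes 120 N, or if a joint passes its speed limit or range.

## Working session

There is one attempt and no reset: what is moved stays moved. The work goes in short steps, Python scripts to look and compute and a tool call to move; the robot and the scene stay as the last step left them, time stands still between calls to the robot, and variables do not carry over. Pictures are saved under pics/ and viewed, and the job is handed in when it is done.

Besides the shell and the picture viewer there is one more tool, called in YAML: its name, and indented under it one key for each argument. step_arm: Moves the arm, as the interface text tells. Its arguments: {"type":"object","properties":{"increments":{"type":"array"},"hand":{"type":"number"}},"required":["increments"]}

```bash
ls; mkdir -p pics
python3 - <<'E'
from workcell import r, optics
import cv2
s=r.get_state(); print(s, r.grip_depth)
for n in ["top","side","wrist"]:
    c=optics.camera(n); cv2.imwrite(f"pics/{n}0.png",c["img"][:,:,::-1]); print(n,c["intrinsics"].tolist(),c["T"].round(4).tolist())
E
```

```text
pics
{'clock': 0.0, 'joints': array([ 1.18208983,  0.32184119, -0.0700627 ,  1.45168652,  0.02262131,
        1.37076866, -0.05692302]), 'dq': array([-0.00011898, -0.00190475, -0.00248212, -0.00042736,  0.00013981,
       -0.00170274,  0.00010242]), 'joint_efforts': array([-2.96711187e-05, -4.91296363e+01, -4.03870884e-01, -3.12527168e+01,
       -6.38241973e-02,  4.37527313e-02,  1.89922807e-04]), 'tcp_pos': array([ 0.25452022, -0.59749918,  0.22144374]), 'tcp_rot': array([-9.24709498e-04,  9.79787266e-01,  2.00039982e-01, -2.52632507e-04]), 'wrist_force': array([ 0.029113  ,  0.35422909, -0.11289034]), 'moment': array([ 0.03328336, -0.04850278, -0.00093202]), 'width': 0.0873034085350339} 0.0187
top [[580.9344188435247, 0.0, 323.2113286957647], [0.0, 580.9344188435247, 247.76714000776326], [0.0, 0.0, 1.0]] [[0.002, -0.9705, 0.2412, 0.2882], [-1.0, -0.0027, -0.0024, -0.0571], [0.003, -0.2412, -0.9705, 1.2819], [0.0, 0.0, 0.0, 1.0]]
side [[487.784810572577, 0.0, 321.66023268085434], [0.0, 487.784810572577, 236.88583012985234], [0.0, 0.0, 1.0]] [[-0.756, -0.491, 0.4329, 0.0809], [-0.6545, 0.5786, -0.4867, 0.503], [-0.0115, -0.6512, -0.7588, 0.9263], [0.0, 0.0, 0.0, 1.0]]
wrist [[373.76813577056237, 0.0, 320.76292766466577], [0.0, 373.76813577056237, 230.50093373318524], [0.0, 0.0, 1.0]] [[0.3917, -0.8845, -0.2533, 0.3237], [-0.9201, -0.3769, -0.1068, -0.569], [-0.001, 0.2749, -0.9615, 0.3836], [0.0, 0.0, 0.0, 1.0]]
```

View pics/top0.png

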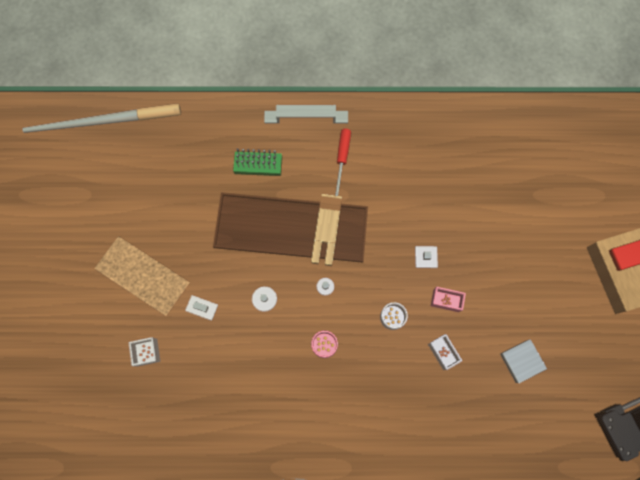

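View pics/side0.png

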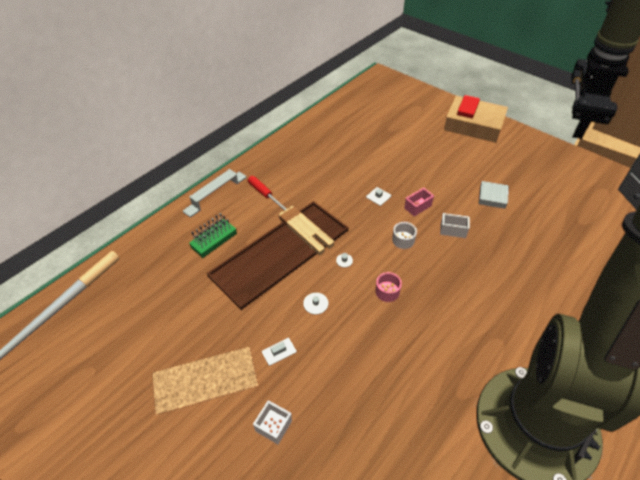

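View pics/wrist0.png

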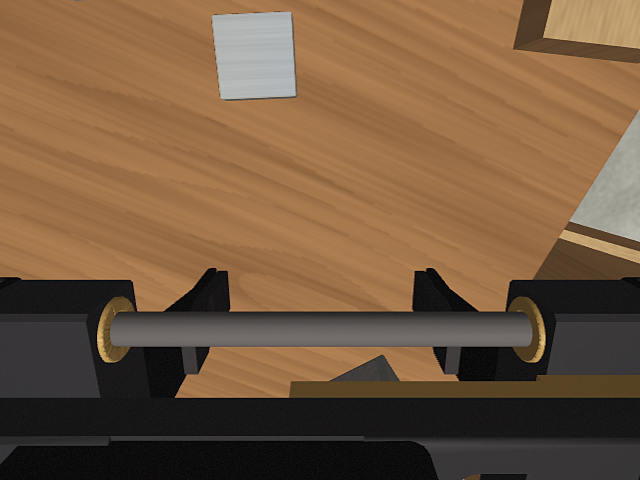

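```bash
cat > h.py <<'E'
import numpy as np, cv2
from scipy.optimize import minimize
from scipy.spatial.transform import Rotation as Ro
from workcell import r, optics
def box(a,b,z0,z1): return np.array([[x,y,z] for x in(-a/2,a/2) for y in(-b/2,b/2) for z in (z0,z1)])/1e3
def cyl(d,z0,z1):
    t=np.linspace(0,2*np.pi,40,endpoint=False)
    return np.vstack([np.c_[d/2*np.cos(t),d/2*np.sin(t),0*t+z] for z in(z0,z1)])/1e3
M={ 'tin_biground':[cyl(56,0,38)],'tin_smallround':[cyl(40,0,38)],'tin_square':[box(50,50,0,38)],'tin_oblong':[box(64,38,0,38)],
'lid_biground':[cyl(44,0,6),cyl(54,6,9),cyl(16,9,27)],'lid_smallround':[cyl(28,0,6),cyl(38,6,9),cyl(16,9,27)],
'lid_square':[box(38,38,0,6),box(48,48,6,9),box(16,16,9,27)],'lid_oblong':[box(52,26,0,6),box(62,36,6,9),box(30,14,9,27)],
'tray':[box(130,340,0,4),box(130,5,0,14)+[0,.1675,0],box(130,5,0,14)-[0,.1675,0],box(5,340,0,14)+[.0625,0,0],box(5,340,0,14)-[.0625,0,0]],
'mat':[box(200,90,0,4)],
'pin':[box(110,46,0,18)+[.025,0,0],box(50,16,0,18)+[-.055,.015,0],box(50,16,0,18)-[.055,.015,0]],
'block':[box(70,70,0,22)]}
def proj(c,P):
    T=c['T'];q=(P-T[:3,3])@T[:3,:3]; p=q@c['intrinsics'].T
    return p[:,:2]/p[:,2:]
def unproj(c,uv,z):
    T=c['T'];d=T[:3,:3]@np.linalg.inv(c['intrinsics'])@[uv[0],uv[1],1]
    return T[:3,3]+d*(z-T[2,3])/d[2]
S=8
def render(c,name,x,y,yaw,z,roi=None):
    m=np.zeros((480,640),np.uint8);co,si=np.cos(yaw),np.sin(yaw)
    R=np.array([[co,-si,0],[si,co,0],[0,0,1]])
    for p in M[name]:
        u=proj(c,p@R.T+[x,y,z]).astype(np.float32)
        cv2.fillConvexPoly(m,np.round(cv2.convexHull(u)*256).astype(np.int32),255,shift=8,lineType=cv2.LINE_AA)
    return m/255.
def fit(views,name,z=0,yaws=None,dilate=None):
    """views: list of (cam,mask)"""
    c,m=views[0]; ys,xs=np.nonzero(m); p0=unproj(c,(xs.mean(),ys.mean()),z+.015)[:2]
    best=None
    mf=[cv2.GaussianBlur(mm.astype(np.float32),(0,0),1) for _,mm in views]
    def cost(q):
        return sum(np.abs(cv2.GaussianBlur(render(cc,name,q[0]/1e3,q[1]/1e3,q[2]/30,z).astype(np.float32),(0,0),1)-f).sum()/max(f.sum(),1) for (cc,_),f in zip(views,mf))
    rnd='round' in name
    for yw in (yaws if yaws is not None else ([0] if rnd else np.arange(0,np.pi,np.pi/6))):
        q0=np.array([p0[0]*1e3,p0[1]*1e3,yw*30])
        sim=np.vstack([q0,q0+[6,0,0],q0+[0,6,0],q0+[0,0,6]])
        o=minimize(cost,q0,method='Nelder-Mead',options=dict(initial_simplex=sim,xatol=.1,fatol=1e-4,maxiter=150))
        if best is None or o.fun<best.fun: best=o
    return best.x[0]/1e3,best.x[1]/1e3,best.x[2]/30,best.fun
def look(name,cams=('top','side'),z=0,near=None,conf=.3,cc=None,yaws=None):
    vs=[]
    for n in cams:
        c=cc[n] if cc else optics.camera(n)
        ds=[d for d in optics.silhouettes(c,name)]
        vs.append((c,ds))
    return vs
def go(p,yaw):
    """print the tool-frame shift/turn from the measured pose; yaw: direction of jaw axis (tool y) in world, rad"""
    s=r.get_state(); w,x,y,z=s['tcp_rot']; R=Ro.from_quat([x,y,z,w])
    best=None
    ty=np.array([np.cos(yaw),np.sin(yaw),0])
    out=[]
    for sg in (1,-1):
        Y=ty*sg; Z=np.array([0,0,-1.]); X=np.cross(Y,Z)
        Rt=Ro.from_matrix(np.c_[X,Y,Z]); out.append((R.inv()*Rt).as_rotvec(degrees=True))
    d=R.inv().apply(np.array(p)-s['tcp_pos'])*1e3
    print('shift',d.round(1).tolist(),'turnA',out[0].round(1).tolist(),'turnB',out[1].round(1).tolist(),'|d|',np.linalg.norm(d).round(),'q7',s['joints'][6].round(2),'t',round(s['clock'],2))
def snap(name,fn,crop=None,scale=1):
    c=optics.camera(name); im=c['img'][:,:,::-1]
    if crop: x0,y0,x1,y1=crop; im=im[y0:y1,x0:x1]
    if scale!=1: im=cv2.resize(im,None,fx=scale,fy=scale,interpolation=cv2.INTER_CUBIC)
    cv2.imwrite('pics/'+fn,im); return c
E
python3 - <<'E'
from h import *
c=optics.camera('top'); s=optics.camera('side')
for n in ['tin_biground','tin_smallround','tin_square','tin_oblong','lid_biground','lid_square','lid_oblong','lid_smallround','tray','mat','pin','block']:
    a=optics.silhouettes(c,n); b=optics.silhouettes(s,n)
    print(n,[(round(d['conf'],2),np.round(d['rect']).astype(int).tolist()) for d in a],[(round(d['conf'],2),np.round(d['rect']).astype(int).tolist()) for d in b])
E
```

```text
tin_biground [(0.93, [394, 318, 26, 31]), (0.9, [326, 345, 23, 29]), (0.53, [258, 163, 50, 28])] [(0.92, [404, 236, 23, 26]), (0.72, [390, 286, 25, 29])]
tin_smallround [(0.58, [289, 229, 160, 67])] []
tin_square [(0.95, [143, 351, 32, 24]), (0.59, [523, 359, 48, 41])] [(0.75, [274, 423, 39, 44])]
tin_oblong [(0.96, [445, 350, 39, 35]), (0.71, [448, 299, 30, 21])] [(0.7, [455, 224, 29, 24]), (0.69, [419, 200, 27, 30])]
lid_biground [(0.61, [264, 299, 23, 20]), (0.57, [141, 276, 92, 76])] [(0.79, [319, 301, 24, 22])]
lid_square [(0.96, [427, 255, 19, 22])] [(0.47, [375, 198, 26, 13])]
lid_oblong [(0.71, [202, 307, 32, 24])] [(0.9, [278, 352, 32, 24]), (0.18, [345, 260, 16, 11])]
lid_smallround [(0.81, [327, 287, 14, 16])] [(0.65, [307, 230, 54, 48]), (0.5, [344, 261, 17, 13])]
tray [(0.87, [288, 227, 158, 67])] [(0.95, [279, 252, 140, 109])]
mat [(0.95, [144, 279, 92, 78])] [(0.92, [204, 382, 109, 70])]
pin [(0.63, [328, 229, 30, 68])] [(0.76, [308, 230, 54, 50])]
block [(0.69, [522, 358, 49, 44])] [(0.7, [278, 351, 28, 26]), (0.57, [497, 194, 30, 29])]
```

```bash
cat >> h.py <<'E'
def seg(c,rc,pad=8,sat=90,fill=True):
    """low-saturation blob nearest the centre of window rc=(cx,cy,w,h)"""
    hsv=cv2.cvtColor(c['img'],cv2.COLOR_RGB2HSV); m=np.zeros((480,640),np.uint8)
    cx,cy,w,h=rc; x0,x1=int(cx-w/2-pad),int(cx+w/2+pad); y0,y1=int(cy-h/2-pad),int(cy+h/2+pad)
    x0,y0=max(x0,0),max(y0,0)
    m[y0:y1,x0:x1]=(hsv[y0:y1,x0:x1,1]<sat)
    m=cv2.morphologyEx(m,cv2.MORPH_OPEN,np.ones((2,2)))
    k=cv2.findContours(m,cv2.RETR_EXTERNAL,cv2.CHAIN_APPROX_NONE)[0]
    k=max(k,key=cv2.contourArea); o=np.zeros_like(m); cv2.drawContours(o,[k],-1,1,-1); return o
E
python3 - <<'E'
from h import *
c=optics.camera('top'); s=optics.camera('side')
rects={'tin_biground':((394,317,28,30),(404,236,26,28)),'tin_square':((144,352,34,34),(273,422,40,44)),'tin_oblong':((446,351,36,36),(455,225,32,26)),
'lid_biground':((264,299,26,26),(316,302,28,24)),'lid_square':((427,256,26,26),(378,195,26,20)),'lid_oblong':((201,307,34,26),(279,350,36,26)),'lid_smallround':((325,286,20,20),(344,260,20,16))}
ov=[c['img'].copy(),s['img'].copy()]
for n,(ra,rb) in rects.items():
    vs=[(c,seg(c,ra,4)),(s,seg(s,rb,4))]
    for v in ([vs[0]],[vs[1]],vs):
        f=fit(v,n); print(n,np.round(f,4))
    for (cc,m),o in zip(vs,ov):
        rm=(render(cc,n,*f[:3],0)>.5).astype(np.uint8)
        o[cv2.morphologyEx(rm,cv2.MORPH_GRADIENT,np.ones((2,2)))>0]=(255,0,255)
        o[cv2.morphologyEx(m,cv2.MORPH_GRADIENT,np.ones((2,2)))>0]=(0,255,0)
for n in ['tray','mat','pin']:
    v=[(x,max([d for d in optics.silhouettes(x,n)],key=lambda d:d['conf'])['mask']) for x in (c,s)]
    f=fit(v[:1],n,z=.014 if n=='pin' else 0); print(n,np.round(f,4)); f=fit(v,n,z=.014 if n=='pin' else 0); print(n,np.round(f,4))
    for (cc,m),o in zip(v,ov):
        rm=(render(cc,n,*f[:3],.014 if n=='pin' else 0)>.5).astype(np.uint8)
        o[cv2.morphologyEx(rm,cv2.MORPH_GRADIENT,np.ones((2,2)))>0]=(255,0,255)
cv2.imwrite('pics/ovt.png',cv2.resize(ov[0][110:390,80:560,::-1],(800,467)))
cv2.imwrite('pics/ovs.png',cv2.resize(ov[1][150:460,140:540,::-1],(774,600)))
E
```

```text
tin_biground [ 0.4478 -0.2153  0.0075  0.0562]
tin_biground [ 0.4465 -0.2146  0.141   0.126 ]
tin_biground [ 0.4475 -0.215   0.1129  0.1847]
tin_square [0.3702 0.3213 0.212  0.0525]
tin_square [0.3707 0.3203 1.7416 0.0603]
tin_square [0.3701 0.3211 0.2062 0.1155]
tin_oblong [ 0.3706 -0.3236  3.6728  0.0492]
tin_oblong [ 0.3686 -0.3216  3.5648  0.1047]
tin_oblong [ 0.3702 -0.3232  0.5145  0.1748]
lid_biground [0.487  0.0685 0.0555 0.0202]
lid_biground [0.4858 0.0694 0.0483 0.0176]
lid_biground [0.4865 0.0689 0.1045 0.0709]
lid_square [ 0.5834 -0.294  -0.0371  0.0316]
lid_square [ 0.5801 -0.2925 -0.0227  0.0499]
lid_square [ 0.582  -0.2937 -0.0296  0.1599]
lid_oblong [0.4668 0.2061 1.22   0.0198]
lid_oblong [0.466  0.207  1.2287 0.0285]
lid_oblong [0.4665 0.2066 1.2268 0.0782]
lid_smallround [ 0.5153 -0.0667  0.1578  0.0443]
lid_smallround [ 0.5134 -0.0652  0.1689  0.0612]
lid_smallround [ 0.5142 -0.066   0.097   0.1651]
tray [0.6562 0.0145 3.0517 0.2077]
tray [0.6562 0.0112 3.0515 0.4627]
mat [0.5435 0.3466 0.9986 0.074 ]
mat [0.5429 0.3448 0.993  0.1713]
pin [ 0.6433 -0.0677 -0.1413  0.0728]
pin [ 0.644  -0.0681 -0.149   0.27  ]
```

View pics/ovt.png

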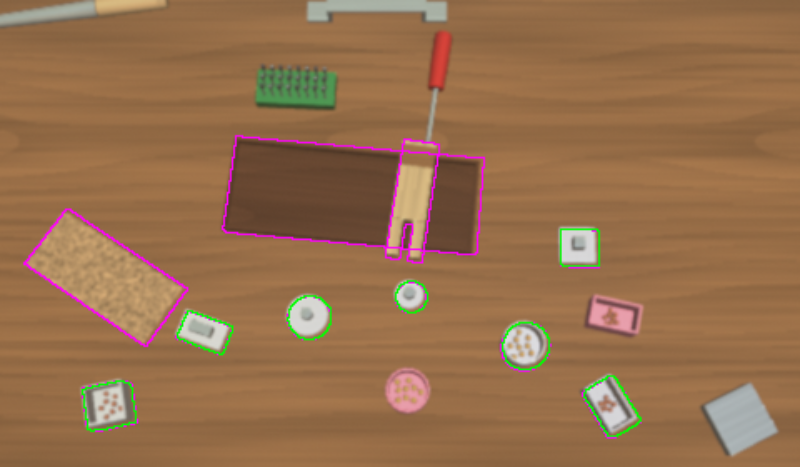

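View pics/ovs.png

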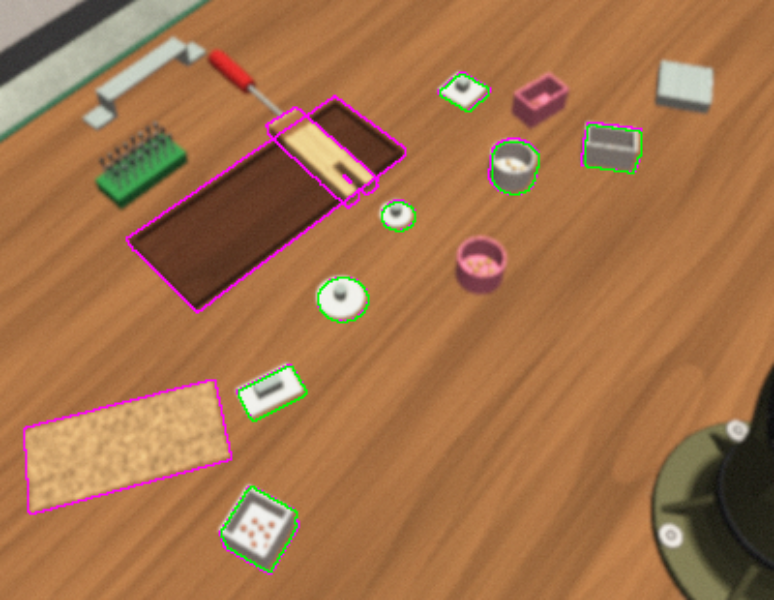

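Run:
```python
from h import *
y=-.145
p=np.array([.644,-.068])+.008*np.array([np.cos(y),np.sin(y)])
go([*p,.14],y+np.pi/2)
```

```text
shift [572.6, -330.8, 82.6] turnA [0.0, 0.0, -148.6] turnB [0.0, -0.0, 31.4] |d| 666.0 q7 -0.06 t 1.85
```

step_arm:
  increments:
    - [[573,-331,83,0,0,31.4],[573,-331,83,0,0,31.4],[573,-331,83,0,0,31.4],[573,-331,83,0,0,31.4],[573,-331,83,0,0,31.4],[573,-331,83,0,0,31.4],[573,-331,83,0,0,31.4],[573,-331,83,0,0,31.4],[573,-331,83,0,0,31.4],[573,-331,83,0,0,31.4],[573,-331,83,0,0,31.4],[573,-331,83,0,0,31.4],[573,-331,83,0,0,31.4],[573,-331,83,0,0,31.4],[573,-331,83,0,0,31.4],[573,-331,83,0,0,31.4],[573,-331,83,0,0,31.4],[573,-331,83,0,0,31.4],[573,-331,83,0,0,31.4],[573,-331,83,0,0,31.4]]
  hand: 0

```text
clock: 3.52
tcp_pos: [0.6516, -0.0713, 0.1396]
tcp_rot: [0.001, 0.997, -0.074, -0.0]
wrist_force: [-1.6, -0.8, 0.7]
width: 0.0871
```

Run:
```python
from h import *
y=-.145
p=np.array([.644,-.068])+.008*np.array([np.cos(y),np.sin(y)])
go([*p,.0165],y+np.pi/2)
c=snap('wrist','w1.png'); print(c['T'].round(3).tolist())
```

```text
shift [-0.0, -2.4, 123.1] turnA [0.0, -0.2, 179.8] turnB [0.1, 0.0, -0.2] |d| 123.0 q7 -1.76 t 3.52
[[-0.148, -0.951, -0.272, 0.726], [-0.989, 0.142, 0.039, -0.083], [0.002, 0.275, -0.961, 0.302], [0.0, 0.0, 0.0, 1.0]]
```

View pics/w1.png

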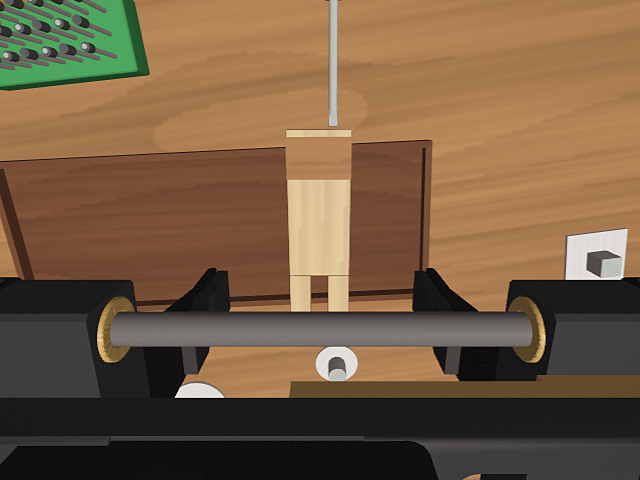

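step_arm:
  increments:
    - [[0,-2,40,0,0,0],[0,-2,80,0,0,0],[0,-2,110,0,0,0],[0,-2,123,0,0,0],[0,-2,123,0,0,0],[0,-2,123,0,0,0]]

```text
clock: 4.07
tcp_pos: [0.6527, -0.0681, 0.0173]
tcp_rot: [0.0, 0.997, -0.073, 0.0]
wrist_force: [0.1, -0.2, 1.4]
width: 0.0868
```

step_arm:
  increments:
    - [[0,0,0,0,0,0],[0,0,0,0,0,0],[0,0,0,0,0,0],[0,0,0,0,0,0],[0,0,0,0,0,0],[0,0,0,0,0,0],[0,0,0,0,0,0],[0,0,0,0,0,0]]
  hand: 255

```text
clock: 4.73
tcp_pos: [0.6525, -0.0674, 0.0167]
tcp_rot: [0.0, 0.997, -0.073, 0.0]
wrist_force: [-0.1, -0.8, 1.6]
width: 0.0458
```

Run:
```python
from h import *
y=.995
p=np.array([.543,.346])+.008*np.array([np.cos(y),np.sin(y)])
go([*p,.11],y+np.pi/2)
```

```text
shift [-164.9, -400.4, -93.6] turnA [0.0, -0.0, 114.7] turnB [0.0, 0.0, -65.3] |d| 443.0 q7 -1.8 t 4.73
```

step_arm:
  increments:
    - [[0,0,-35,0,0,0],[0,0,-70,0,0,0],[0,0,-94,0,0,0],[-165,-400,-94,0,0,-65.3],[-165,-400,-94,0,0,-65.3],[-165,-400,-94,0,0,-65.3],[-165,-400,-94,0,0,-65.3],[-165,-400,-94,0,0,-65.3],[-165,-400,-94,0,0,-65.3],[-165,-400,-94,0,0,-65.3],[-165,-400,-94,0,0,-65.3],[-165,-400,-94,0,0,-65.3],[-165,-400,-94,0,0,-65.3],[-165,-400,-94,0,0,-65.3],[-165,-400,-94,0,0,-65.3],[-165,-400,-94,0,0,-65.3],[-165,-400,-94,0,0,-65.3],[-165,-400,-94,0,0,-65.3]]

```text
clock: 6.23
tcp_pos: [0.5483, 0.3503, 0.1101]
tcp_rot: [0.001, 0.88, 0.476, -0.0]
wrist_force: [0.1, 0.4, -1.3]
width: 0.0456
```

Run:
```python
from h import *
y=.995
p=np.array([.543,.346])+.008*np.array([np.cos(y),np.sin(y)])
go([*p,.008],y+np.pi/2)
print(r.get_state()['width'])
snap('top','t1.png',(60,140,460,400),2)
```

```text
shift [1.7, -2.2, 102.1] turnA [0.1, -0.1, 179.8] turnB [0.1, 0.1, -0.2] |d| 102.0 q7 -1.42 t 6.23
0.045584087272399605
```

View pics/t1.png

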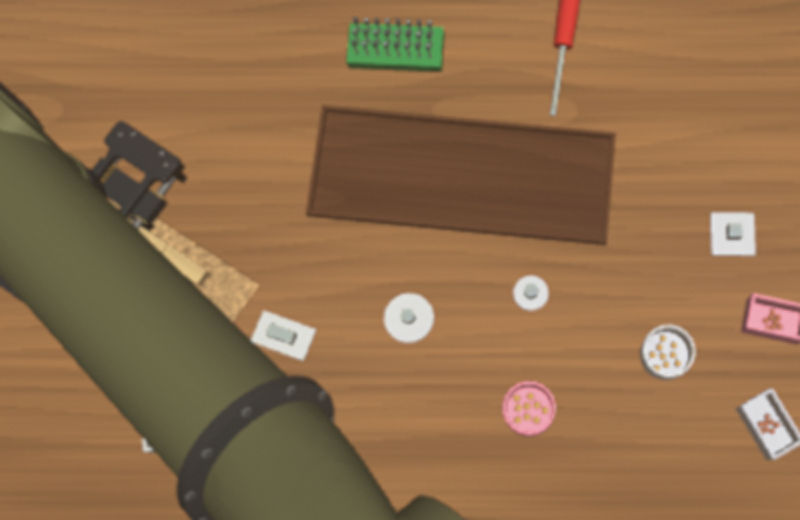

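The pin is held over the mat, aligned with it (slot end near pixel 205,280). I lower and release it.

step_arm:
  increments:
    - [[1,-2,35,0,0,0],[2,-2,70,0,0,0],[2,-2,92,0,0,0],[2,-2,102,0,0,0],[2,-2,102,0,0,0],[2,-2,102,0,0,0]]

```text
clock: 6.78
tcp_pos: [0.5474, 0.3546, 0.0088]
tcp_rot: [0.0, 0.879, 0.476, 0.0]
wrist_force: [-0.7, -0.7, -0.4]
width: 0.0455
```

step_arm:
  increments:
    - [[0,0,0,0,0,0],[0,0,0,0,0,0],[0,0,0,0,0,0],[0,0,0,0,0,0],[0,0,0,0,0,0],[0,0,-35,0,0,0],[0,0,-70,0,0,0],[0,0,-110,0,0,0],[0,0,-110,0,0,0]]
  hand: 90

```text
clock: 7.53
tcp_pos: [0.5501, 0.3593, 0.1275]
tcp_rot: [-0.001, 0.879, 0.477, 0.007]
wrist_force: [1.0, 1.8, 1.4]
width: 0.0561
```

Run:
```python
from h import *
go([.370,.321,.15],.206)
```

```text
shift [-129.9, -130.0, -24.8] turnA [0.6, -0.6, -44.8] turnB [-0.7, -0.7, 135.2] |d| 185.0 q7 -1.42 t 7.53
```

step_arm:
  increments:
    - [[-130,-130,-25,0,0,-44.8],[-130,-130,-25,0,0,-44.8],[-130,-130,-25,0,0,-44.8],[-130,-130,-25,0,0,-44.8],[-130,-130,-25,0,0,-44.8],[-130,-130,-25,0,0,-44.8],[-130,-130,-25,0,0,-44.8],[-130,-130,-25,0,0,-44.8],[-130,-130,-25,0,0,-44.8],[-130,-130,-25,0,0,-44.8]]
  hand: 0

```text
clock: 8.37
tcp_pos: [0.3668, 0.3174, 0.1435]
tcp_rot: [-0.0, 0.631, 0.776, 0.0]
wrist_force: [-0.1, 0.3, 0.6]
width: 0.0871
```

Run:
```python
from h import *
go([.370,.321,.013],.206)
c=snap('wrist','w2.png')
print(proj(c,np.array([[.370,.321,0],[.370,.321,.038],[*r.get_state()['tcp_pos'][:2],0]])))
snap('top','t2.png',(60,140,460,400),2)
```

```text
shift [2.8, 3.8, 130.5] turnA [0.0, -0.0, -0.1] turnB [-0.0, -0.0, 179.9] |d| 131.0 q7 -0.63 t 8.37
[[325.79051129 212.40270565]
 [326.51086891 224.16890767]
 [321.13079355 215.6200423 ]]
```

View pics/w2.png

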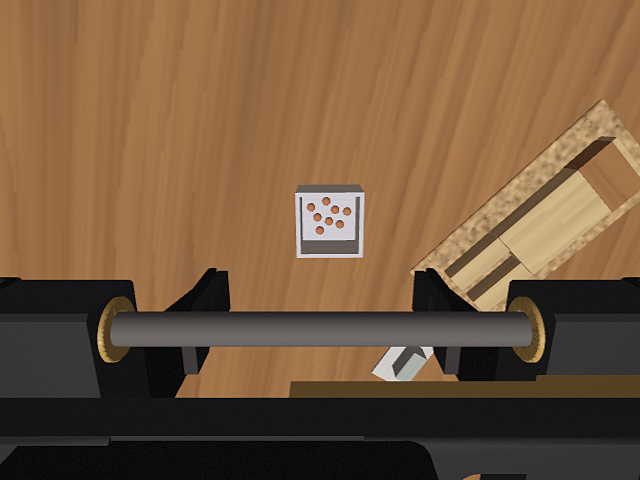

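View pics/t2.png

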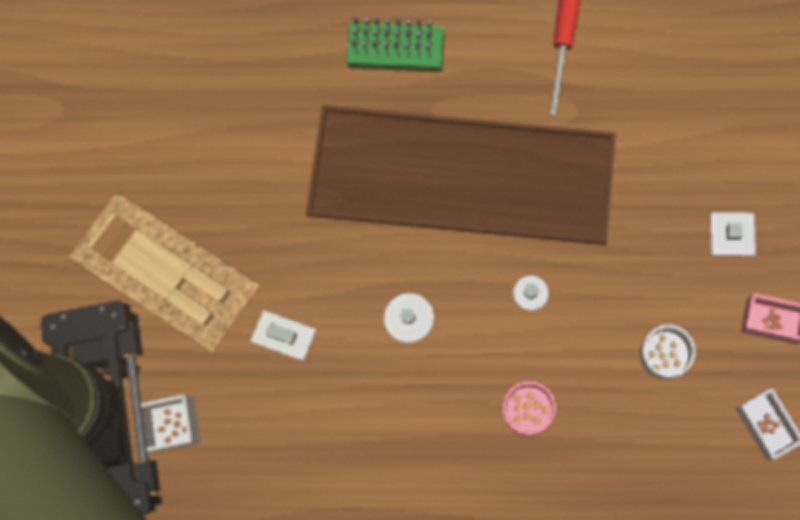

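step_arm:
  increments:
    - [[3,5,40,0,0,0],[3,5,80,0,0,0],[3,5,115,0,0,0],[3,5,130,0,0,0],[3,5,130,0,0,0],[3,5,130,0,0,0]]

```text
clock: 8.97
tcp_pos: [0.3702, 0.3215, 0.013]
tcp_rot: [-0.001, 0.631, 0.776, -0.001]
wrist_force: [0.9, 0.6, 1.0]
width: 0.0872
```

step_arm:
  increments:
    - [[0,0,0,0,0,0],[0,0,0,0,0,0],[0,0,0,0,0,0],[0,0,0,0,0,0],[0,0,0,0,0,0],[0,0,0,0,0,0],[0,0,0,0,0,0],[0,0,0,0,0,0]]
  hand: 255

```text
clock: 9.63
tcp_pos: [0.3714, 0.3214, 0.0138]
tcp_rot: [0.0, 0.631, 0.776, 0.0]
wrist_force: [0.5, -1.2, 2.6]
width: 0.0497
```

Run:
```python
from h import *
print(r.get_state()['tcp_pos'])
go([.665,.113,.13],-.09)
```

```text
[0.37137802 0.3213743  0.0138412 ]
shift [-263.9, 245.0, -115.9] turnA [0.0, 0.0, 16.9] turnB [-0.0, 0.1, -163.1] |d| 378.0 q7 -0.82 t 9.63
```

step_arm:
  increments:
    - [[0,0,-35,0,0,0],[0,0,-75,0,0,0],[0,0,-116,0,0,0],[-264,245,-116,0,0,17],[-264,245,-116,0,0,17],[-264,245,-116,0,0,17],[-264,245,-116,0,0,17],[-264,245,-116,0,0,17],[-264,245,-116,0,0,17],[-264,245,-116,0,0,17],[-264,245,-116,0,0,17],[-264,245,-116,0,0,17],[-264,245,-116,0,0,17],[-264,245,-116,0,0,17],[-264,245,-116,0,0,17],[-264,245,-116,0,0,17]]

```text
clock: 10.97
tcp_pos: [0.6633, 0.1148, 0.1293]
tcp_rot: [-0.001, 0.738, 0.675, -0.0]
wrist_force: [-0.1, -0.4, -1.0]
width: 0.05
```

Run:
```python
from h import *
go([.665,.113,.018],-.09)
c=snap('wrist','w3.png')
```

```text
shift [-1.7, 2.0, 111.3] turnA [-0.1, -0.0, 0.1] turnB [0.0, -0.1, -179.9] |d| 111.0 q7 -0.53 t 10.97
```

View pics/w3.png

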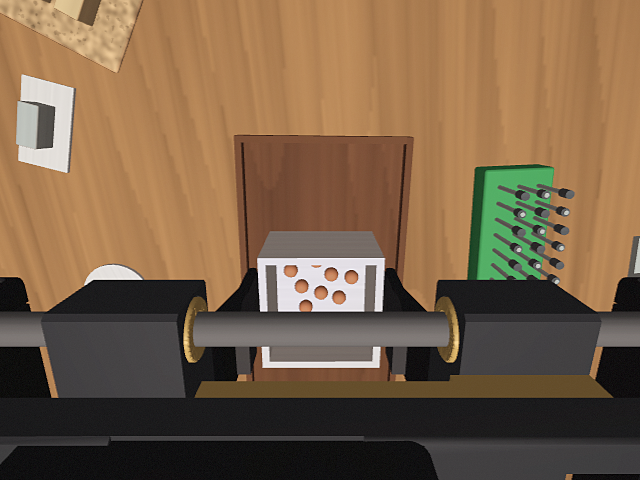

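step_arm:
  increments:
    - [[-2,2,40,0,0,0],[-2,2,75,0,0,0],[-2,2,100,0,0,0],[-2,2,111,0,0,0],[-2,2,111,0,0,0],[-2,2,111,0,0,0]]

```text
clock: 11.52
tcp_pos: [0.6663, 0.112, 0.0193]
tcp_rot: [0.0, 0.738, 0.675, 0.0]
wrist_force: [0.4, -0.4, -0.6]
width: 0.0495
```

step_arm:
  increments:
    - [[0,0,0,0,0,0],[0,0,0,0,0,0],[0,0,0,0,0,0],[0,0,0,0,0,0],[0,0,0,0,0,0],[0,0,-35,0,0,0],[0,0,-75,0,0,0],[0,0,-110,0,0,0],[0,0,-110,0,0,0]]
  hand: 60

```text
clock: 12.27
tcp_pos: [0.671, 0.1126, 0.1374]
tcp_rot: [0.004, 0.739, 0.674, 0.006]
wrist_force: [1.1, 1.3, 1.4]
width: 0.0663
```

Run:
```python
from h import *
go([.4665,.2066,.14],1.2268+np.pi/2)
```

```text
shift [75.0, -212.1, -5.0] turnA [0.4, 1.0, -165.5] turnB [0.7, -0.3, 14.5] |d| 225.0 q7 -0.53 t 12.27
```

Run:
```python
from h import *
go([.4475,-.215,.145],-.09)
```

```text
shift [-346.5, -192.6, -11.3] turnA [0.7, -0.2, -0.1] turnB [-0.3, -1.2, 179.9] |d| 397.0 q7 -0.53 t 12.27
```

step_arm:
  increments:
    - [[-346,-192,-11,0.5,0,0],[-346,-192,-11,0.5,0,0],[-346,-192,-11,0.5,0,0],[-346,-192,-11,0.5,0,0],[-346,-192,-11,0.5,0,0],[-346,-192,-11,0.5,0,0],[-346,-192,-11,0,0,0],[-346,-192,-11,0,0,0],[-346,-192,-11,0,0,0],[-346,-192,-11,0,0,0],[-346,-192,-11,0,0,0],[-346,-192,-11,0,0,0],[-346,-192,-11,0,0,0],[-346,-192,-11,0,0,0]]
  hand: 0

```text
clock: 13.43
tcp_pos: [0.4447, -0.2147, 0.1396]
tcp_rot: [0.0, 0.738, 0.675, 0.0]
wrist_force: [0.9, 0.1, -0.9]
width: 0.0875
```

Run:
```python
from h import *
go([.4475,-.215,.013],-.09)
c=snap('wrist','w4.png')
t=np.linspace(0,6.283,60); P=proj(c,np.c_[.4475+.028*np.cos(t),-.215+.028*np.sin(t),0*t+.038]); print(P.min(0),P.max(0))
```

```text
shift [-0.1, 2.7, 126.6] turnA [0.0, -0.0, 0.1] turnB [0.0, 0.0, -179.9] |d| 127.0 q7 0.27 t 13.43
[286.42947048 191.38114103] [362.74069586 264.89027847]
```

View pics/w4.png

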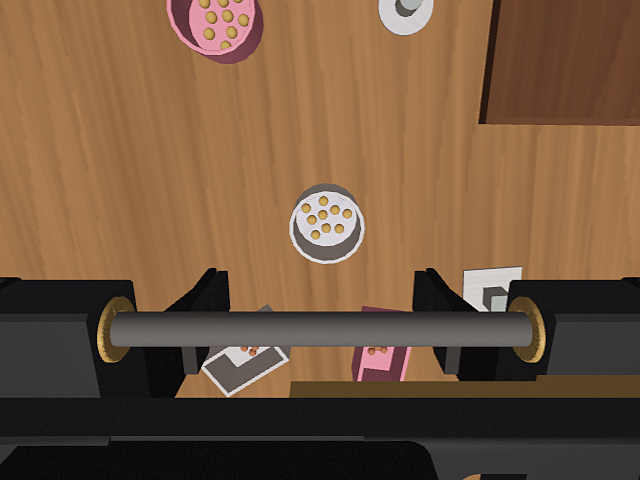

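step_arm:
  increments:
    - [[1,4,40,0,0,0],[1,4,80,0,0,0],[1,4,112,0,0,0],[1,4,126,0,0,0],[1,4,126,0,0,0],[1,4,126,0,0,0]]

```text
clock: 13.98
tcp_pos: [0.4482, -0.2143, 0.0132]
tcp_rot: [-0.001, 0.738, 0.675, 0.0]
wrist_force: [-0.1, 0.9, 0.4]
width: 0.0871
```

step_arm:
  increments:
    - [[0,0,0,0,0,0],[0,0,0,0,0,0],[0,0,0,0,0,0],[0,0,0,0,0,0],[0,0,0,0,0,0],[0,0,0,0,0,0],[0,0,0,0,0,0],[0,0,0,0,0,0]]
  hand: 255

```text
clock: 14.65
tcp_pos: [0.4483, -0.2161, 0.0141]
tcp_rot: [0.001, 0.739, 0.674, 0.0]
wrist_force: [-0.5, -0.8, 4.8]
width: 0.056
```

Run:
```python
from h import *
print(r.get_state()['tcp_pos'])
go([.656,.013,.13],-.09)
```

```text
[ 0.44832036 -0.21611293  0.01414608]
shift [247.0, 186.0, -115.9] turnA [0.1, 0.0, -0.1] turnB [0.1, -0.1, 179.9] |d| 330.0 q7 0.15 t 14.65
```

step_arm:
  increments:
    - [[0,0,-35,0,0,0],[0,0,-75,0,0,0],[0,0,-116,0,0,0],[247,186,-116,0,0,0],[247,186,-116,0,0,0],[247,186,-116,0,0,0],[247,186,-116,0,0,0],[247,186,-116,0,0,0],[247,186,-116,0,0,0],[247,186,-116,0,0,0],[247,186,-116,0,0,0],[247,186,-116,0,0,0],[247,186,-116,0,0,0],[247,186,-116,0,0,0]]

```text
clock: 15.82
tcp_pos: [0.6546, 0.012, 0.1285]
tcp_rot: [-0.0, 0.739, 0.674, -0.001]
wrist_force: [-0.6, -0.4, -1.8]
width: 0.0561
```

Run:
```python
from h import *
go([.656,.013,.0185],-.09)
```

```text
shift [1.3, 1.5, 110.0] turnA [-0.1, 0.1, -0.1] turnB [0.1, 0.2, 179.9] |d| 110.0 q7 -0.38 t 15.82
```

step_arm:
  increments:
    - [[1,2,40,0,0,0],[1,2,75,0,0,0],[1,2,98,0,0,0],[1,2,110,0,0,0],[1,2,110,0,0,0],[1,2,110,0,0,0]]

```text
clock: 16.32
tcp_pos: [0.6575, 0.0123, 0.0198]
tcp_rot: [0.0, 0.739, 0.673, -0.0]
wrist_force: [-0.3, 0.6, -0.3]
width: 0.0561
```

step_arm:
  increments:
    - [[0,0,0,0,0,0],[0,0,0,0,0,0],[0,0,0,0,0,0],[0,0,0,0,0,0],[0,0,0,0,0,0],[0,0,-35,0,0,0],[0,0,-75,0,0,0],[0,0,-110,0,0,0],[0,0,-110,0,0,0],[0,0,-110,0,0,0]]
  hand: 50

```text
clock: 17.15
tcp_pos: [0.6596, 0.0146, 0.1328]
tcp_rot: [0.002, 0.739, 0.674, 0.002]
wrist_force: [-0.6, -0.3, -0.5]
width: 0.0698
```

Run:
```python
from h import *
go([.3702,-.3232,.145],.5145+np.pi/2)
```

```text
shift [-362.7, -257.4, -13.8] turnA [0.2, 0.4, -124.7] turnB [0.3, -0.2, 55.3] |d| 445.0 q7 -0.38 t 17.15
```

step_arm:
  increments:
    - [[-362,-257,-13,0,0,55.3],[-362,-257,-13,0,0,55.3],[-362,-257,-13,0,0,55.3],[-362,-257,-13,0,0,55.3],[-362,-257,-13,0,0,55.3],[-362,-257,-13,0,0,55.3],[-362,-257,-13,0,0,55.3],[-362,-257,-13,0,0,55.3],[-362,-257,-13,0,0,55.3],[-362,-257,-13,0,0,55.3],[-362,-257,-13,0,0,55.3],[-362,-257,-13,0,0,55.3],[-362,-257,-13,0,0,55.3],[-362,-257,-13,0,0,55.3],[-362,-257,-13,0,0,55.3]]
  hand: 0

```text
clock: 18.4
tcp_pos: [0.3696, -0.3214, 0.142]
tcp_rot: [-0.001, 0.967, 0.256, -0.0]
wrist_force: [1.0, -0.6, 0.8]
width: 0.087
```

Run:
```python
from h import *
go([.3702,-.3232,.013],.5145+np.pi/2)
c=snap('wrist','w5.png')
co,si=np.cos(.5145),np.sin(.5145)
print(proj(c,np.array([[.3702+a*co-b*si,-.3232+a*si+b*co,.038] for a,b in ((.032,.019),(.032,-.019),(-.032,-.019),(-.032,.019),(0,0))])))
```

```text
shift [-0.4, 2.0, 129.0] turnA [0.0, -0.1, -179.8] turnB [-0.1, -0.0, 0.2] |d| 129.0 q7 -0.41 t 18.4
[[296.12700346 186.22607039]
 [349.19216161 186.35156582]
 [347.2453975  269.70943922]
 [297.45091756 269.59484737]
 [322.499423   229.29585904]]
```

View pics/w5.png

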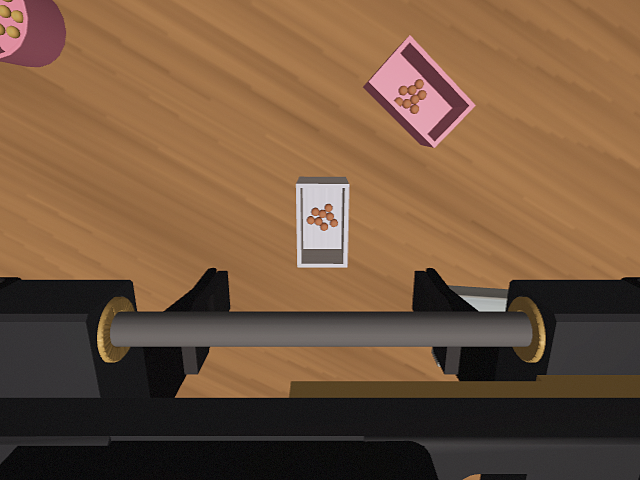

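step_arm:
  increments:
    - [[1,2,40,0,0,0],[1,2,80,0,0,0],[1,2,114,0,0,0],[1,2,128,0,0,0],[1,2,128,0,0,0],[1,2,128,0,0,0]]

```text
clock: 18.95
tcp_pos: [0.3711, -0.3229, 0.0141]
tcp_rot: [-0.001, 0.967, 0.255, -0.0]
wrist_force: [0.4, -0.4, 0.6]
width: 0.087
```

step_arm:
  increments:
    - [[0,0,0,0,0,0],[0,0,0,0,0,0],[0,0,0,0,0,0],[0,0,0,0,0,0],[0,0,0,0,0,0],[0,0,0,0,0,0],[0,0,0,0,0,0],[0,0,0,0,0,0],[0,0,0,0,0,0]]
  hand: 255

```text
clock: 19.7
tcp_pos: [0.3704, -0.324, 0.0145]
tcp_rot: [-0.0, 0.967, 0.254, -0.0]
wrist_force: [-1.9, 1.0, 1.6]
width: 0.0381
```

Run:
```python
from h import *
print(r.get_state()['tcp_pos'])
go([.647,-.087,.13],-.09+np.pi/2)
```

```text
[ 0.37041116 -0.32398275  0.0145385 ]
shift [357.4, -70.2, -115.5] turnA [-0.0, -0.0, -145.4] turnB [-0.0, 0.0, 34.6] |d| 382.0 q7 -0.48 t 19.7
```

step_arm:
  increments:
    - [[0,0,-35,0,0,0],[0,0,-75,0,0,0],[0,0,-115,0,0,0],[357,-70,-115,0,0,34.6],[357,-70,-115,0,0,34.6],[357,-70,-115,0,0,34.6],[357,-70,-115,0,0,34.6],[357,-70,-115,0,0,34.6],[357,-70,-115,0,0,34.6],[357,-70,-115,0,0,34.6],[357,-70,-115,0,0,34.6],[357,-70,-115,0,0,34.6],[357,-70,-115,0,0,34.6],[357,-70,-115,0,0,34.6],[357,-70,-115,0,0,34.6]]

```text
clock: 20.95
tcp_pos: [0.647, -0.086, 0.1285]
tcp_rot: [-0.0, 0.999, -0.043, -0.001]
wrist_force: [-0.7, -1.2, -1.6]
width: 0.0378
```

Run:
```python
from h import *
go([.647,-.087,.0190],-.09+np.pi/2)
snap('wrist','w6.png')
```

```text
shift [0.3, 1.1, 109.5] turnA [-0.2, -0.1, -179.8] turnB [-0.0, 0.1, 0.2] |d| 109.0 q7 -1.73 t 20.95
```

View pics/w6.png

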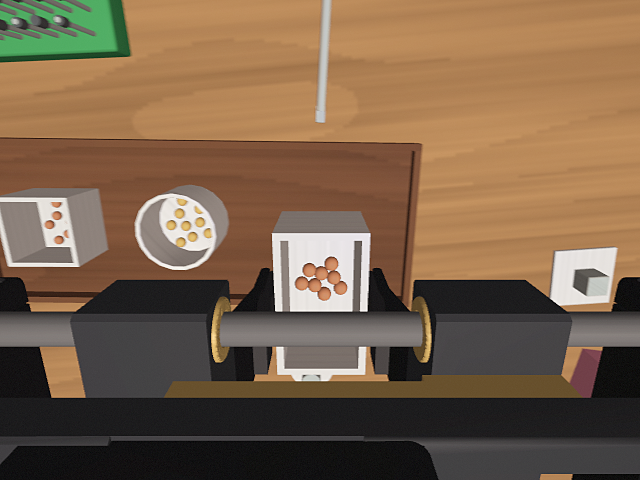

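step_arm:
  increments:
    - [[0,1,40,0,0,0],[0,1,75,0,0,0],[0,1,98,0,0,0],[0,1,109,0,0,0],[0,1,109,0,0,0],[0,1,109,0,0,0]]

```text
clock: 21.5
tcp_pos: [0.6464, -0.0906, 0.0209]
tcp_rot: [0.001, 0.999, -0.046, 0.0]
wrist_force: [0.9, -0.6, -1.3]
width: 0.038
```

step_arm:
  increments:
    - [[0,0,0,0,0,0],[0,0,0,0,0,0],[0,0,0,0,0,0],[0,0,0,0,0,0],[0,0,0,0,0,0],[0,0,-35,0,0,0],[0,0,-75,0,0,0],[0,0,-110,0,0,0],[0,0,-110,0,0,0],[0,0,-110,0,0,0]]
  hand: 100

```text
clock: 22.33
tcp_pos: [0.6489, -0.0885, 0.1339]
tcp_rot: [0.0, 0.999, -0.045, 0.003]
wrist_force: [-0.4, -0.2, -0.6]
width: 0.053
```

Run:
```python
from h import *
go([.582,-.2937,.13],-.03+np.pi/2)
```

```text
shift [-48.4, 210.3, 3.7] turnA [-0.5, -0.1, 176.6] turnB [0.1, -0.3, -3.4] |d| 216.0 q7 -1.73 t 22.33
```

step_arm:
  increments:
    - [[-48,210,4,0,0,-3.4],[-48,210,4,0,0,-3.4],[-48,210,4,0,0,-3.4],[-48,210,4,0,0,-3.4],[-48,210,4,0,0,-3.4],[-48,210,4,0,0,-3.4],[-48,210,4,0,0,-3.4],[-48,210,4,0,0,-3.4],[-48,210,4,0,0,-3.4]]
  hand: 80

```text
clock: 23.08
tcp_pos: [0.5806, -0.2913, 0.1256]
tcp_rot: [-0.001, 1.0, -0.014, -0.0]
wrist_force: [0.9, 0.4, 0.3]
width: 0.0596
```

```bash
cat >> h.py <<'E'
def rect_ov(c,fn,polys,crop=None):
    im=c['img'][:,:,::-1].copy()
    for P in polys: cv2.polylines(im,[np.round(proj(c,np.array(P))*16).astype(np.int32)],True,(255,0,255),1,cv2.LINE_AA,4)
    cv2.imwrite('pics/'+fn,im)
def rec(x,y,yaw,a,b,z):
    co,si=np.cos(yaw),np.sin(yaw); return [[x+u*co-v*si,y+u*si+v*co,z] for u,v in((a/2,b/2),(a/2,-b/2),(-a/2,-b/2),(-a/2,b/2))]
def circ(x,y,d,z):
    t=np.linspace(0,6.28,50); return np.c_[x+d/2*np.cos(t),y+d/2*np.sin(t),0*t+z]
E
python3 - <<'E'
from h import *
go([.582,-.2937,.012],-.03+np.pi/2)
c=optics.camera('wrist')
rect_ov(c,'w7.png',[rec(.582,-.2937,-.03,.048,.048,.009),rec(.582,-.2937,-.03,.016,.016,.027)])
print(proj(c,np.array([[.582,-.2937,.009],[.582,-.2937,.027]])))
E
```

```text
shift [1.6, 2.6, 113.6] turnA [-0.1, -0.2, -179.9] turnB [-0.1, 0.1, 0.1] |d| 114.0 q7 -1.32 t 23.08
[[322.908487   222.90420619]
 [323.00535257 229.26104825]]
```

View pics/w7.png

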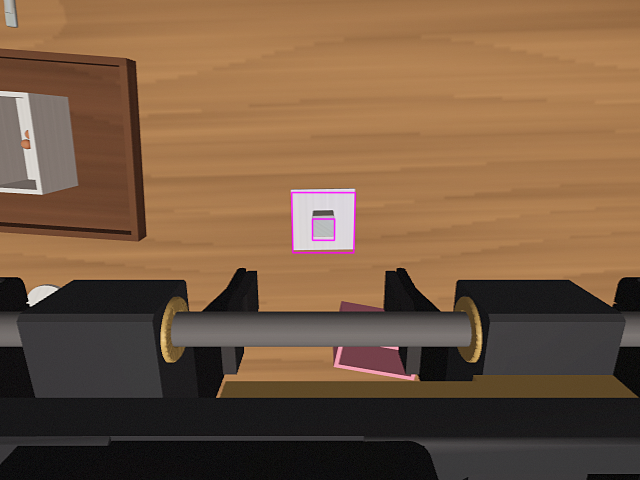

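step_arm:
  increments:
    - [[2,3,40,0,0,0],[2,3,75,0,0,0],[2,3,102,0,0,0],[2,3,113,0,0,0],[2,3,113,0,0,0],[2,3,113,0,0,0]]

```text
clock: 23.63
tcp_pos: [0.5831, -0.2954, 0.0141]
tcp_rot: [-0.0, 1.0, -0.014, 0.0]
wrist_force: [0.5, -0.4, 0.9]
width: 0.0601
```

step_arm:
  increments:
    - [[0,0,0,0,0,0],[0,0,0,0,0,0],[0,0,0,0,0,0],[0,0,0,0,0,0],[0,0,0,0,0,0],[0,0,0,0,0,0],[0,0,0,0,0,0],[0,0,0,0,0,0],[0,0,0,0,0,0]]
  hand: 255

```text
clock: 24.38
tcp_pos: [0.5823, -0.2963, 0.0137]
tcp_rot: [-0.0, 1.0, -0.015, 0.0]
wrist_force: [-0.0, -0.1, 2.1]
width: 0.0158
```

step_arm:
  increments:
    - [[0,0,-35,0,0,0],[0,0,-75,0,0,0],[0,0,-120,0,0,0],[0,0,-120,0,0,0],[0,0,-120,0,0,0]]

```text
clock: 24.8
tcp_pos: [0.5846, -0.2975, 0.1376]
tcp_rot: [0.002, 1.0, -0.015, 0.003]
wrist_force: [-0.6, -0.1, -1.2]
width: 0.0154
```

Run:
```python
from h import *
# remeasure tins in tray from top & side
c=optics.camera('top'); s=optics.camera('side')
cv2.imwrite('pics/t3.png',cv2.resize(c['img'][180:300,190:470,::-1],(800,343)))
cv2.imwrite('pics/s3.png',cv2.resize(s['img'][150:350,180:420,::-1],(720,600)))
for n,p in {'tin_square':(.667,.112),'tin_biground':(.658,.013),'tin_oblong':(.647,-.09)}.items():
    ra=proj(c,np.array([[*p,.02]]))[0]; rb=proj(s,np.array([[*p,.02]]))[0]
    for v in ([(c,seg(c,(*ra,34,34),2))],[(s,seg(s,(*rb,34,34),2))]):
        print(n,np.round(fit(v,n,z=.004,yaws=[-.09]),4))
go([.666,.112,.13],-.09+np.pi/2)
```

```text
tin_square [ 0.6654  0.1117 -0.0876  0.0275]
tin_square [ 0.6639  0.1104 -0.0852  0.0317]
tin_biground [0.6572 0.015  0.0222 0.0305]
tin_biground [ 0.6554  0.0147 -0.1206  0.0347]
tin_oblong [ 0.6483 -0.0912 -0.0994  0.0629]
tin_oblong [ 0.646  -0.0913 -0.0945  0.0238]
shift [72.1, -410.9, 2.7] turnA [-0.1, 0.0, -176.6] turnB [0.0, 0.1, 3.4] |d| 417.0 q7 -1.32 t 24.9
```

View pics/t3.png

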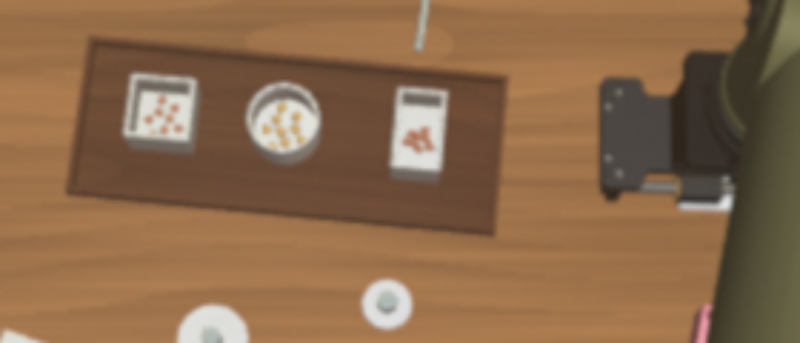

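View pics/s3.png

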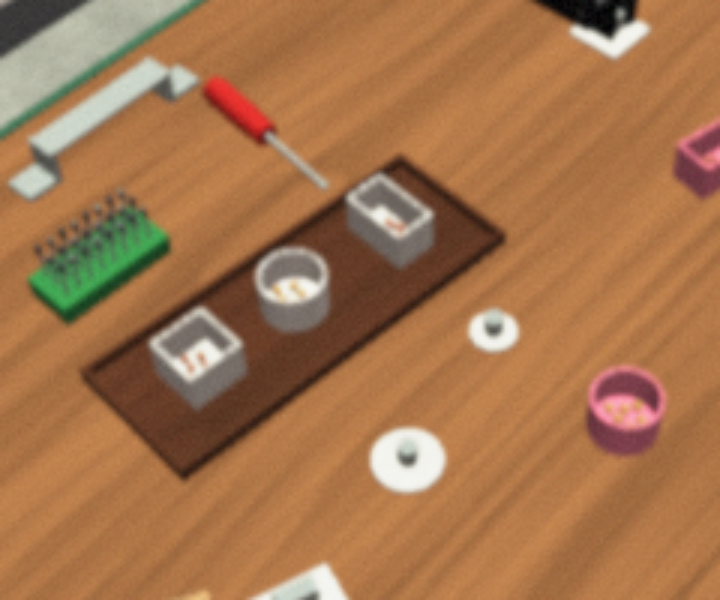

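step_arm:
  increments:
    - [[72,-411,3,0,0,3.4],[72,-411,3,0,0,3.4],[72,-411,3,0,0,3.4],[72,-411,3,0,0,3.4],[72,-411,3,0,0,3.4],[72,-411,3,0,0,3.4],[72,-411,3,0,0,3.4],[72,-411,3,0,0,3.4],[72,-411,3,0,0,3.4],[72,-411,3,0,0,3.4],[72,-411,3,0,0,3.4],[72,-411,3,0,0,3.4],[72,-411,3,0,0,3.4],[72,-411,3,0,0,3.4],[72,-411,3,0,0,3.4]]

```text
clock: 26.15
tcp_pos: [0.6663, 0.1095, 0.1295]
tcp_rot: [0.001, 0.999, -0.046, -0.001]
wrist_force: [0.5, -0.1, 0.1]
width: 0.0157
```

Run:
```python
from h import *
go([.666,.112,.064],-.09+np.pi/2)
snap('wrist','w8.png')
```

```text
shift [-0.5, -2.6, 65.5] turnA [0.1, -0.1, 179.9] turnB [0.1, 0.1, -0.1] |d| 66.0 q7 -2.06 t 26.15
```

View pics/w8.png

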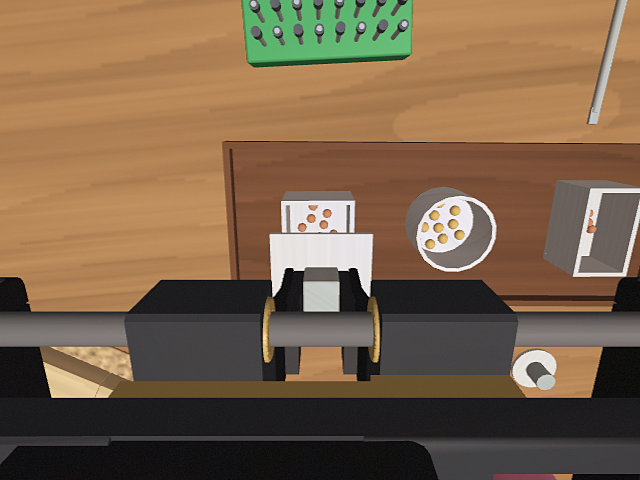

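Lid is held level over the square tin (tin rim at cols 281-355, row 200). Down to just above the rim.

step_arm:
  increments:
    - [[-0.5,-2.5,35,0,0,0],[-0.5,-2.5,60,0,0,0],[-0.5,-2.5,65,0,0,0],[-0.5,-2.5,65,0,0,0],[-0.5,-2.5,65,0,0,0]]

```text
clock: 26.62
tcp_pos: [0.6669, 0.1139, 0.0664]
tcp_rot: [-0.0, 0.999, -0.045, 0.0]
wrist_force: [0.4, 0.1, 0.5]
width: 0.0156
```

Run:
```python
from h import *
go([.666,.112,.0497],-.09+np.pi/2)
c=optics.camera('wrist')
rect_ov(c,'w9.png',[rec(.666,.112,-.09,.05,.05,.042),rec(.666,.112,-.09,.048,.048,r.get_state()['tcp_pos'][2]-.0137+.009)])
snap('side','s9.png',(200,200,320,320),6)
```

```text
shift [-0.7, 2.0, 16.7] turnA [-0.1, 0.0, 180.0] turnB [-0.0, -0.1, -0.0] |d| 17.0 q7 -2.09 t 26.62
```

View pics/w9.png

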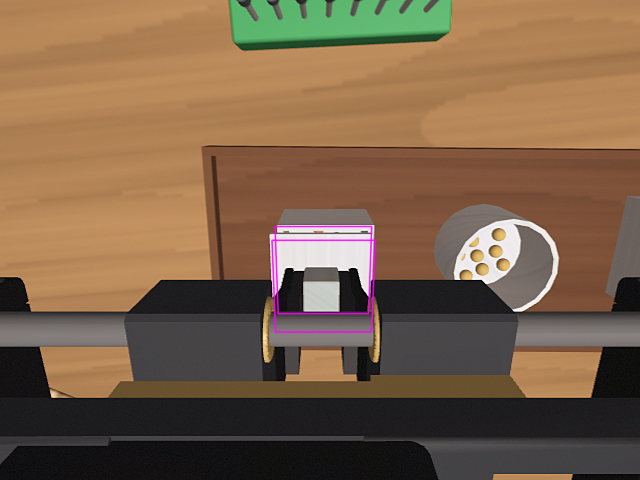

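View pics/s9.png

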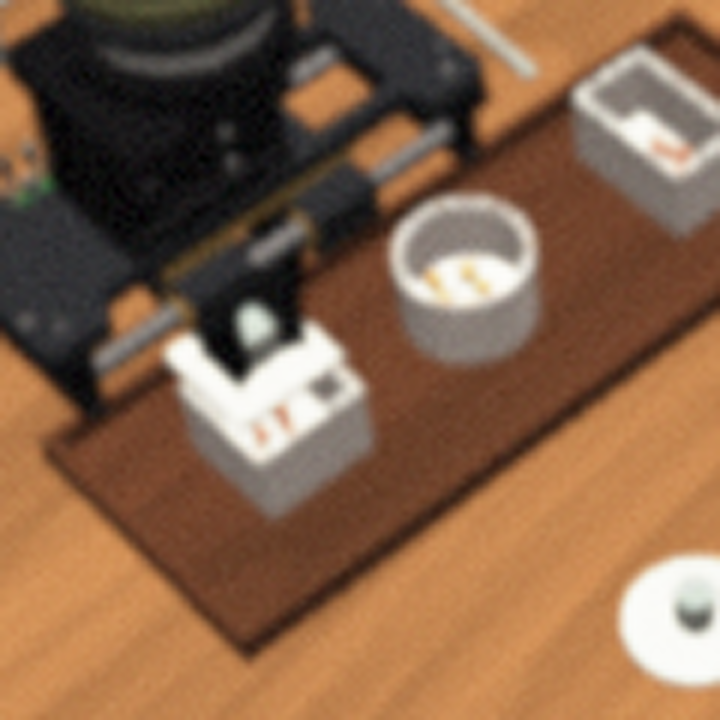

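Run:
```python
from h import *
x,y,z=r.get_state()['tcp_pos']
c=optics.camera('wrist')
rect_ov(c,'w9b.png',[rec(.666,.112,-.09,.05,.05,.042),rec(x,y,-.09,.048,.048,z-.0137+.009),rec(x,y,-.09,.016,.016,z-.0137+.027)])
im=cv2.imread('pics/w9b.png'); cv2.imwrite('pics/w9b.png',cv2.resize(im[190:340,250:400],(600,600),interpolation=cv2.INTER_CUBIC))
```

```text
(no output)
```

View pics/w9b.png

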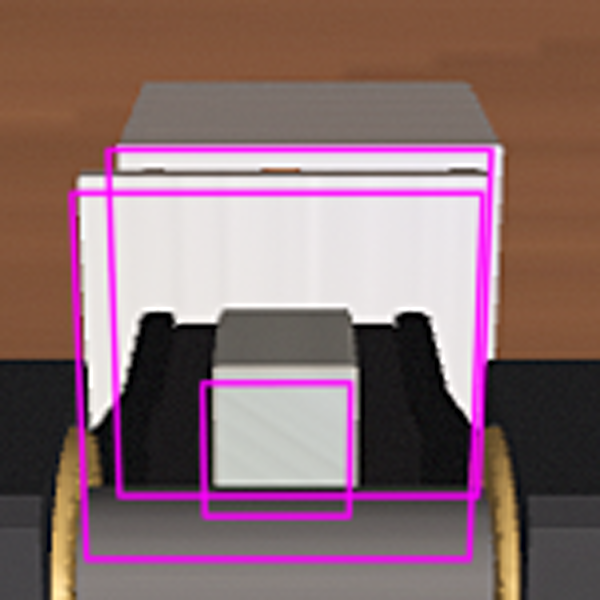

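step_arm:
  increments:
    - [[-2.2,2,2,0,0,0],[-2.2,2,5,0,0,0],[-2.2,2,9,0,0,0],[-2.2,2,13,0,0,0],[-2.2,2,17,0,0,0],[-2.2,2,17,0,0,0]]

```text
clock: 27.27
tcp_pos: [0.6639, 0.1128, 0.0496]
tcp_rot: [0.0, 0.999, -0.045, -0.0]
wrist_force: [-2.4, -0.9, 8.0]
width: 0.0155
```

Run:
```python
from h import *
print(r.get_state()['tcp_pos'],r.get_state()['wrist_force'])
snap('side','s10.png',(200,200,320,320),5)
```

```text
[0.6639283  0.11280963 0.04959266] [-2.38599239 -0.93423266  8.02430149]
```

View pics/s10.png

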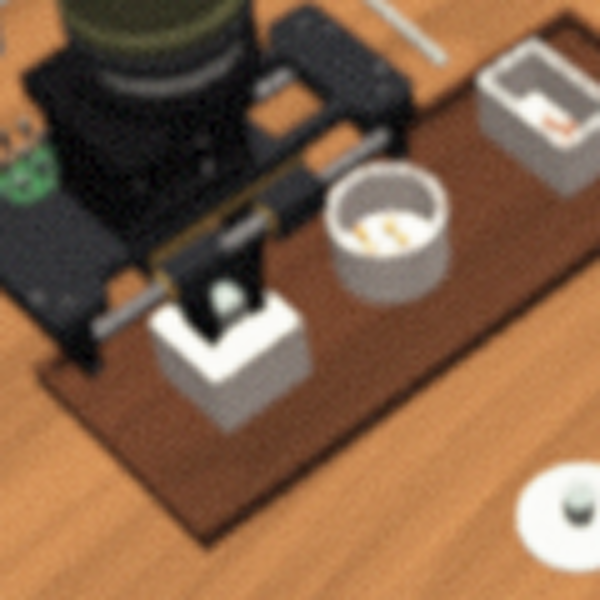

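step_arm:
  increments:
    - [[0,0,0,0,0,0],[0,0,0,0,0,0],[0,0,0,0,0,0],[0,0,-10,0,0,0],[0,0,-40,0,0,0],[0,0,-80,0,0,0],[0,0,-80,0,0,0],[0,0,-80,0,0,0]]
  hand: 140

```text
clock: 27.98
tcp_pos: [0.6661, 0.1137, 0.1326]
tcp_rot: [-0.001, 0.999, -0.045, 0.003]
wrist_force: [0.5, -0.0, -0.5]
width: 0.039
```

Run:
```python
from h import *
go([.4865,.0689,.13],-.09+np.pi/2)
```

```text
shift [-174.9, 60.7, 1.3] turnA [0.6, -0.1, -180.0] turnB [-0.1, -0.4, 0.0] |d| 185.0 q7 -2.06 t 27.98
```

step_arm:
  increments:
    - [[-175,61,2,0,0,0],[-175,61,2,0,0,0],[-175,61,2,0,0,0],[-175,61,2,0,0,0],[-175,61,2,0,0,0],[-175,61,2,0,0,0],[-175,61,2,0,0,0],[-175,61,2,0,0,0]]
  hand: 110

```text
clock: 28.65
tcp_pos: [0.4849, 0.0678, 0.1267]
tcp_rot: [-0.0, 0.999, -0.045, 0.001]
wrist_force: [0.7, 0.4, -0.2]
width: 0.0496
```

Run:
```python
from h import *
go([.4865,.0689,.0125],-.09+np.pi/2)
c=optics.camera('wrist')
rect_ov(c,'w10.png',[circ(.4865,.0689,.054,.009),circ(.4865,.0689,.016,.027)])
snap('top','t10.png',(190,180,470,340),2.8)
```

```text
shift [1.4, -1.2, 114.2] turnA [0.1, -0.0, -180.0] turnB [-0.0, -0.1, 0.0] |d| 114.0 q7 -1.9 t 28.65
```

View pics/w10.png

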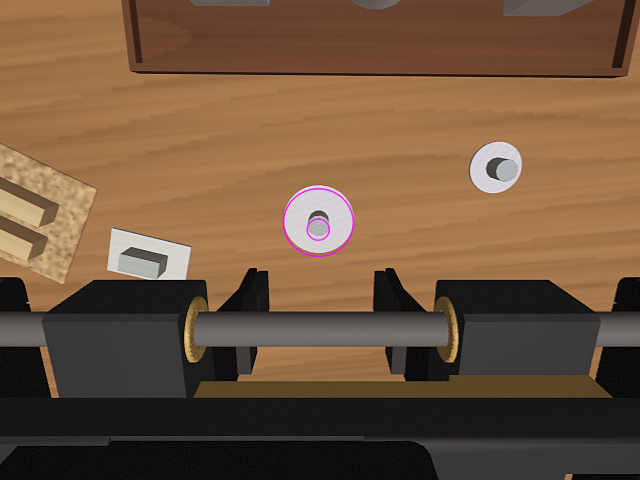

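View pics/t10.png

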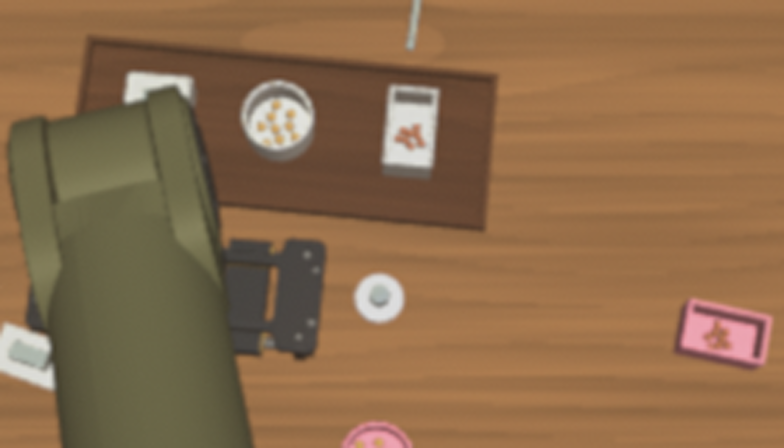

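step_arm:
  increments:
    - [[3,-1,40,0,0,0],[3,-1,75,0,0,0],[3,-1,102,0,0,0],[3,-1,114,0,0,0],[3,-1,114,0,0,0],[3,-1,114,0,0,0]]

```text
clock: 29.25
tcp_pos: [0.4878, 0.0693, 0.0122]
tcp_rot: [-0.001, 0.999, -0.044, -0.0]
wrist_force: [0.1, -0.3, 0.1]
width: 0.0491
```

step_arm:
  increments:
    - [[0,0,0,0,0,0],[0,0,0,0,0,0],[0,0,0,0,0,0],[0,0,0,0,0,0],[0,0,0,0,0,0],[0,0,0,0,0,0],[0,0,0,0,0,0],[0,0,0,0,0,0]]
  hand: 255

```text
clock: 29.92
tcp_pos: [0.4874, 0.0684, 0.0128]
tcp_rot: [0.0, 0.999, -0.045, 0.0]
wrist_force: [1.2, 0.0, 1.7]
width: 0.0148
```

Run:
```python
from h import *
print(r.get_state()['tcp_pos'],r.get_state()['width'])
go([.657,.014,.13],-.09+np.pi/2)
```

```text
[0.487363   0.06837951 0.01275078] 0.014782811416632138
shift [173.9, 39.0, -117.2] turnA [0.0, 0.0, -180.0] turnB [0.0, -0.0, 0.0] |d| 213.0 q7 -2.02 t 29.92
```

step_arm:
  increments:
    - [[0,0,-35,0,0,0],[0,0,-75,0,0,0],[0,0,-117,0,0,0],[174,39,-117,0,0,0],[174,39,-117,0,0,0],[174,39,-117,0,0,0],[174,39,-117,0,0,0],[174,39,-117,0,0,0],[174,39,-117,0,0,0],[174,39,-117,0,0,0],[174,39,-60,0,0,0],[174,39,-53,0,0,0],[174,39,-53,0,0,0],[174,39,-53,0,0,0]]

```text
clock: 31.08
tcp_pos: [0.6549, 0.0148, 0.0649]
tcp_rot: [0.0, 0.999, -0.044, -0.002]
wrist_force: [0.5, 0.3, -0.3]
width: 0.0149
```

Run:
```python
from h import *
x,y,z=r.get_state()['tcp_pos']; print(x,y,z)
go([.657,.014,.0488],-.09+np.pi/2)
c=optics.camera('wrist')
rect_ov(c,'w11.png',[circ(.657,.0145,.056,.042),circ(x,y,.054,z-.0128+.009),circ(x,y,.016,z-.0128+.027)])
im=cv2.imread('pics/w11.png'); cv2.imwrite('pics/w11.png',cv2.resize(im[190:340,240:400],(640,600),interpolation=cv2.INTER_CUBIC))
snap('side','s11.png',(200,180,320,300),5)
```

```text
0.6549182000497455 0.014839857926236918 0.06486610475481888
shift [2.2, 0.6, 16.1] turnA [-0.3, 0.0, -179.9] turnB [0.0, 0.2, 0.1] |d| 16.0 q7 -1.94 t 31.08
```

View pics/w11.png

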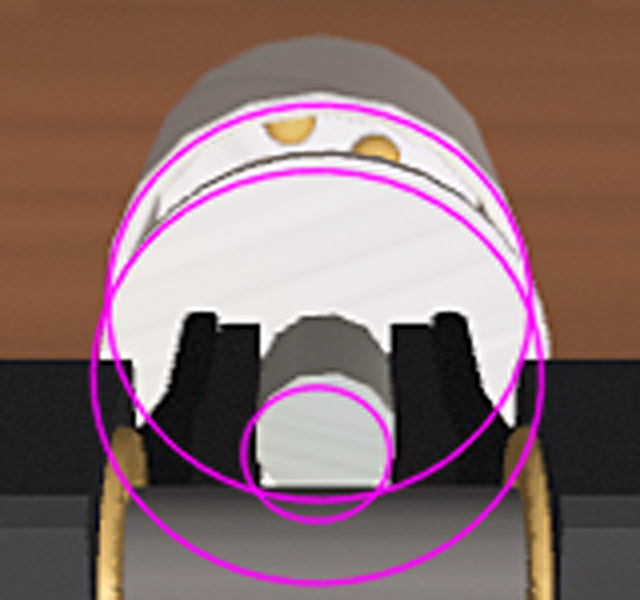

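View pics/s11.png

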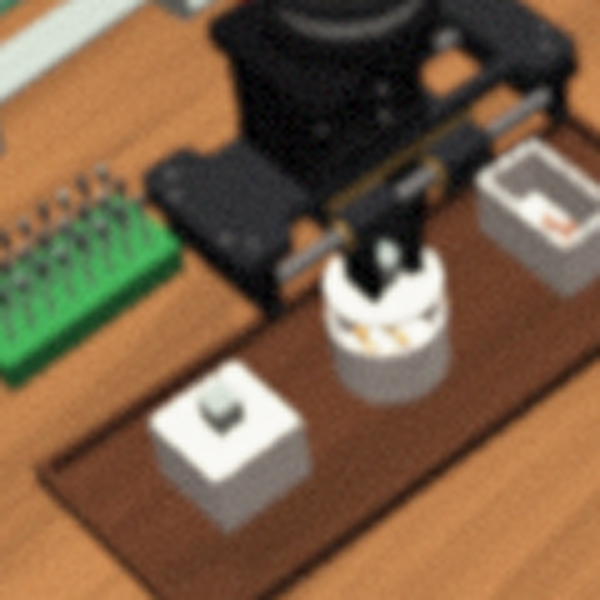

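step_arm:
  increments:
    - [[1,0.5,2,0,0,0],[1,0.5,5,0,0,0],[1,0.5,9,0,0,0],[1,0.5,13,0,0,0],[1,0.5,16.5,0,0,0],[1,0.5,16.5,0,0,0]]

```text
clock: 31.68
tcp_pos: [0.658, 0.0136, 0.0488]
tcp_rot: [0.0, 0.999, -0.045, -0.0]
wrist_force: [-0.4, 0.4, -0.1]
width: 0.0148
```

Run:
```python
from h import *
print(r.get_state()['tcp_pos'],r.get_state()['wrist_force'])
snap('side','s12.png',(200,180,320,300),5)
```

```text
[0.65802354 0.01359597 0.04883192] [-0.35260856  0.36751263 -0.09105554]
```

View pics/s12.png

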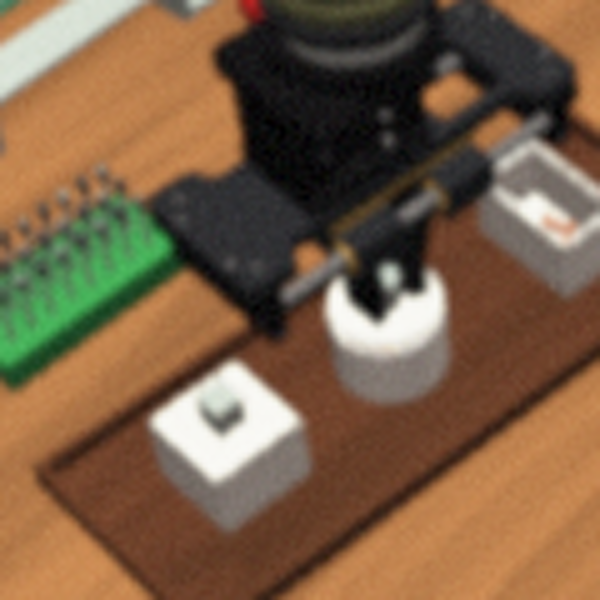

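step_arm:
  increments:
    - [[0,0,1,0,0,0],[0,0,1,0,0,0],[0,0,1,0,0,0]]

```text
clock: 31.98
tcp_pos: [0.6581, 0.0136, 0.0487]
tcp_rot: [0.0, 0.999, -0.045, 0.0]
wrist_force: [-2.1, 0.1, 4.4]
width: 0.0149
```

step_arm:
  increments:
    - [[0,0,-1,0,0,0],[0,0,-1,0,0,0],[0,0,-1,0,0,0],[0,0,-10,0,0,0],[0,0,-40,0,0,0],[0,0,-80,0,0,0],[0,0,-80,0,0,0],[0,0,-80,0,0,0]]
  hand: 140

```text
clock: 32.65
tcp_pos: [0.6603, 0.0139, 0.1319]
tcp_rot: [-0.0, 0.999, -0.045, 0.003]
wrist_force: [-1.0, -0.6, -0.0]
width: 0.0389
```

Run:
```python
from h import *
go([.4665,.2066,.13],-.344)
```

```text
shift [-210.2, -174.6, 0.6] turnA [0.2, -0.3, -75.4] turnB [-0.4, -0.2, 104.6] |d| 273.0 q7 -1.91 t 32.65
```

step_arm:
  increments:
    - [[-210,-175,1,0,0,-75.4],[-210,-175,1,0,0,-75.4],[-210,-175,1,0,0,-75.4],[-210,-175,1,0,0,-75.4],[-210,-175,1,0,0,-75.4],[-210,-175,1,0,0,-75.4],[-210,-175,1,0,0,-75.4],[-210,-175,1,0,0,-75.4],[-210,-175,1,0,0,-75.4],[-210,-175,1,0,0,-75.4],[-210,-175,1,0,0,-75.4],[-210,-175,1,0,0,-75.4],[-210,-175,1,0,0,-75.4],[-210,-175,1,0,0,-75.4],[-210,-175,1,0,0,-75.4]]
  hand: 110

```text
clock: 33.9
tcp_pos: [0.4643, 0.2064, 0.1268]
tcp_rot: [-0.0, 0.818, 0.575, -0.0]
wrist_force: [-0.4, -0.5, -0.2]
width: 0.0495
```

Run:
```python
from h import *
go([.4665,.2066,.0125],-.344)
c=optics.camera('wrist')
rect_ov(c,'w13.png',[rec(.4665,.2066,1.2268,.062,.036,.009),rec(.4665,.2066,1.2268,.03,.014,.027)])
```

```text
shift [1.0, 2.0, 114.3] turnA [-0.0, 0.0, -0.1] turnB [0.0, 0.0, 179.9] |d| 114.0 q7 -0.96 t 33.9
```

View pics/w13.png

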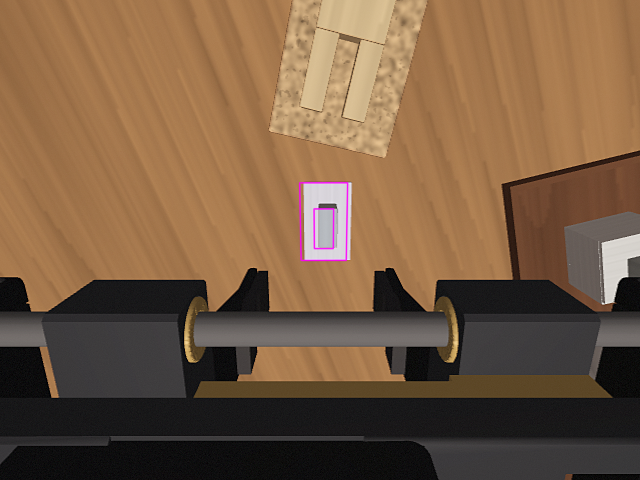

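step_arm:
  increments:
    - [[1,4,40,0,0,0],[1,4,75,0,0,0],[1,4,102,0,0,0],[1,4,114,0,0,0],[1,4,114,0,0,0],[1,4,114,0,0,0]]

```text
clock: 34.45
tcp_pos: [0.4687, 0.2066, 0.0134]
tcp_rot: [-0.0, 0.818, 0.576, 0.0]
wrist_force: [1.2, -0.3, -0.2]
width: 0.0494
```

step_arm:
  increments:
    - [[0,0,0,0,0,0],[0,0,0,0,0,0],[0,0,0,0,0,0],[0,0,0,0,0,0],[0,0,0,0,0,0],[0,0,0,0,0,0],[0,0,0,0,0,0],[0,0,0,0,0,0]]
  hand: 255

```text
clock: 35.12
tcp_pos: [0.4688, 0.206, 0.0133]
tcp_rot: [0.0, 0.818, 0.576, 0.0]
wrist_force: [0.4, -0.2, 1.9]
width: 0.0136
```

Run:
```python
from h import *
print(r.get_state()['tcp_pos'],r.get_state()['width'])
go([.647,-.091,.13],-.095+np.pi/2)
```

```text
[0.46878121 0.20603048 0.01327097] 0.013642863338648673
shift [-219.4, 268.1, -116.6] turnA [0.0, 0.0, -104.3] turnB [0.0, -0.0, 75.7] |d| 366.0 q7 -1.1 t 35.12
```

step_arm:
  increments:
    - [[0,0,-35,0,0,0],[0,0,-75,0,0,0],[0,0,-117,0,0,0],[-219,268,-117,0,0,75.7],[-219,268,-117,0,0,75.7],[-219,268,-117,0,0,75.7],[-219,268,-117,0,0,75.7],[-219,268,-117,0,0,75.7],[-219,268,-117,0,0,75.7],[-219,268,-117,0,0,75.7],[-219,268,-117,0,0,75.7],[-219,268,-117,0,0,75.7],[-219,268,-117,0,0,75.7],[-219,268,-117,0,0,75.7],[-219,268,-117,0,0,75.7],[-219,268,-60,0,0,75.7],[-219,268,-53,0,0,75.7],[-219,268,-53,0,0,75.7],[-219,268,-53,0,0,75.7]]

```text
clock: 36.7
tcp_pos: [0.6457, -0.09, 0.0648]
tcp_rot: [-0.0, 0.999, -0.046, -0.002]
wrist_force: [0.5, -0.1, 0.6]
width: 0.0135
```

Run:
```python
from h import *
x,y,z=r.get_state()['tcp_pos']; print(x,y,z)
go([.647,-.091,.0493],-.095+np.pi/2)
c=optics.camera('wrist')
rect_ov(c,'w14.png',[rec(.647,-.091,-.095,.064,.038,.042),rec(x,y,-.095,.062,.036,z-.0133+.009),rec(x,y,-.095,.03,.014,z-.0133+.027)])
im=cv2.imread('pics/w14.png'); cv2.imwrite('pics/w14.png',cv2.resize(im[190:340,240:400],(640,600),interpolation=cv2.INTER_CUBIC))
snap('side','s14.png',(240,160,360,280),5)
```

```text
0.645708083251879 -0.09004161378598437 0.06480901104669431
shift [1.4, 0.8, 15.5] turnA [-0.3, -0.0, -179.9] turnB [-0.0, 0.2, 0.1] |d| 16.0 q7 -1.76 t 36.7
```

View pics/w14.png

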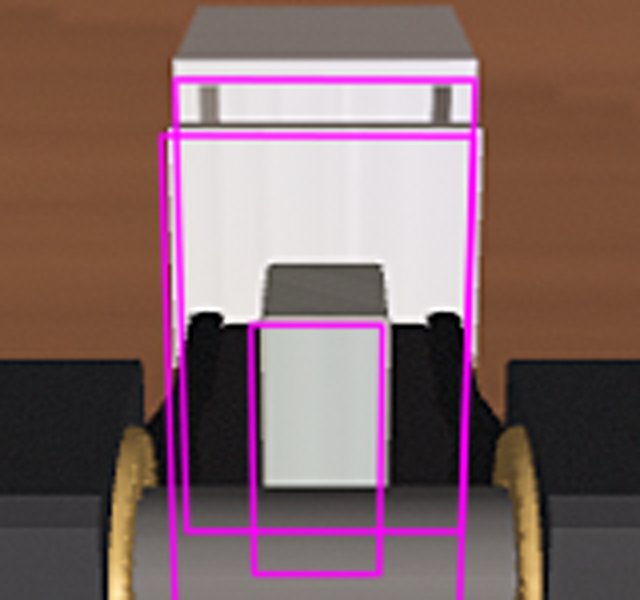

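View pics/s14.png

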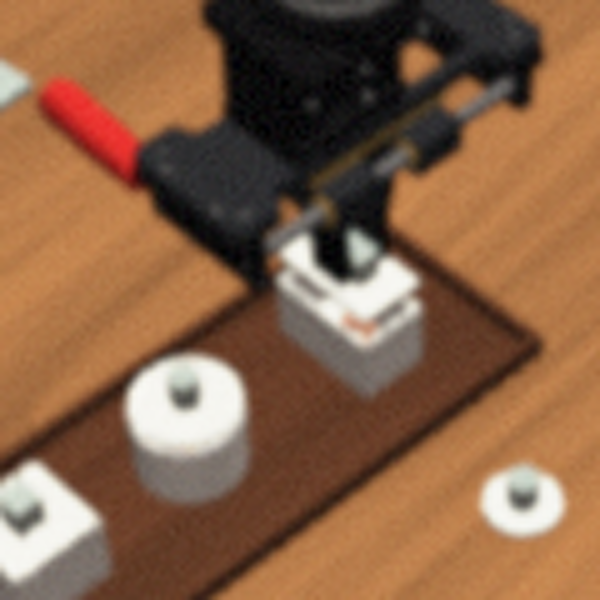

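step_arm:
  increments:
    - [[2.8,0.3,2,0,0,0],[2.8,0.3,5,0,0,0],[2.8,0.3,9,0,0,0],[2.8,0.3,13,0,0,0],[2.8,0.3,16,0,0,0],[2.8,0.3,16,0,0,0],[2.8,0.3,16,0,0,0]]

```text
clock: 37.38
tcp_pos: [0.6495, -0.091, 0.0498]
tcp_rot: [0.0, 0.999, -0.047, -0.0]
wrist_force: [-0.3, -0.6, -0.8]
width: 0.0139
```

Run:
```python
from h import *
print(r.get_state()['tcp_pos'],r.get_state()['wrist_force'])
snap('side','s15.png',(240,160,360,280),5)
```

```text
[ 0.64953604 -0.09100667  0.04980997] [-0.27444241 -0.60686136 -0.75320814]
```

View pics/s15.png

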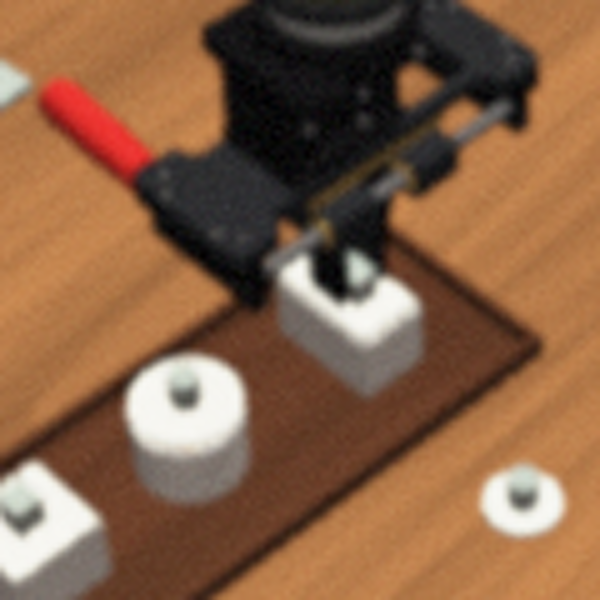

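Lid is in the mouth. A little press, release and retreat to a clear spot.

step_arm:
  increments:
    - [[0,0,1.5,0,0,0],[0,0,1.5,0,0,0],[0,0,1.5,0,0,0]]

```text
clock: 37.68
tcp_pos: [0.6499, -0.091, 0.0493]
tcp_rot: [0.0, 0.999, -0.047, 0.0]
wrist_force: [-1.7, 0.8, 4.9]
width: 0.0138
```

step_arm:
  increments:
    - [[0,0,-1,0,0,0],[0,0,-1,0,0,0],[0,0,-1,0,0,0],[0,0,-10,0,0,0],[0,0,-40,0,0,0],[0,0,-100,0,0,0],[0,0,-120,0,0,0],[-80,350,-150,0,0,0],[-80,350,-150,0,0,0],[-80,350,-150,0,0,0],[-80,350,-150,0,0,0],[-80,350,-150,0,0,0],[-80,350,-150,0,0,0],[-80,350,-150,0,0,0],[-80,350,-150,0,0,0],[-80,350,-150,0,0,0]]
  hand: 140

```text
clock: 39.02
tcp_pos: [0.534, -0.4376, 0.1994]
tcp_rot: [0.002, 0.999, -0.05, -0.0]
wrist_force: [0.3, -0.9, 1.0]
width: 0.039
```

Run:
```python
from h import *
c=snap('top','t16.png',(90,170,410,330),2.5); s=snap('side','s16.png',(140,160,380,420),2.3)
M['cs']=[box(50,50,0,38),box(48,48,38,41),box(16,16,41,59)];M['cround']=[cyl(56,0,38),cyl(54,38,41),cyl(16,41,59)];M['co']=[box(64,38,0,38),box(62,36,38,41),box(30,14,41,59)]
for n,p in {'cs':(.667,.112),'cround':(.658,.013),'co':(.647,-.09)}.items():
    ra=proj(c,np.array([[*p,.025]]))[0]; rb=proj(s,np.array([[*p,.025]]))[0]
    for v in ([(c,seg(c,(*ra,34,34),2))],[(s,seg(s,(*rb,34,34),2))]):
        print(n,np.round(fit(v,n,z=.004,yaws=[-.09]),4))
v=[(c,max(optics.silhouettes(c,'pin'),key=lambda d:d['conf'])['mask'])]; print('pin',fit(v,'pin',z=.004))
```

```text
cs [ 0.665   0.1119 -0.0895  0.0298]
cs [ 0.6635  0.1108 -0.0913  0.0347]
cround [0.6579 0.0141 0.0871 0.0446]
cround [0.6568 0.0131 0.0394 0.0434]
co [ 0.6487 -0.0914 -0.1047  0.0635]
co [ 0.6461 -0.0915 -0.0986  0.0275]
pin (np.float64(0.711351658119909), np.float64(-0.08909033057541416), np.float64(3.080112536302241), np.float64(2.279161214828491))
```

View pics/t16.png

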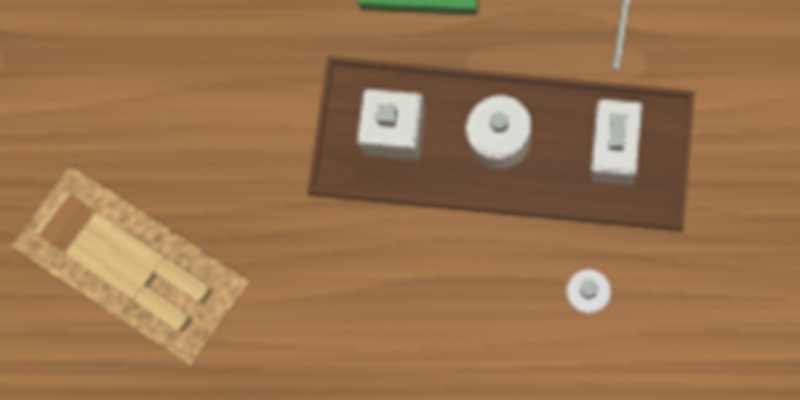

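View pics/s16.png

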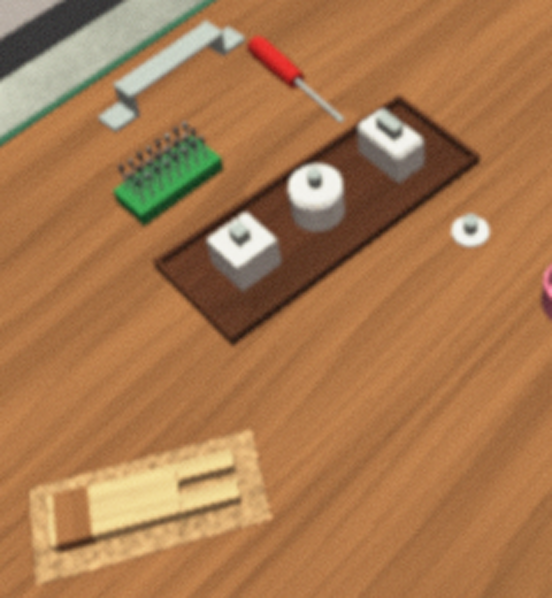

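```bash
python3 -c "
from workcell import r
print(r.close_job())"
```

```text
the job is handed in; nothing more can be done
None
```

The job is handed in at about 39 s of the 210 s allowed; the system gave no verdict.

- **Pin:** I lifted it off the tray and laid it on the cork mat. The last top and side pictures show it flat and central. The automatic fit for the pin went wrong in that last check (it reported a spot in the tray), so this rests on the pictures alone.
- **Tins:** three were out today: square, large round and oblong. Each stands upright on the tray floor with its own lid on. Fits of tin and lid together matched the top and side pictures.
- **Lids:** each was pressed with about 4–8 N and stopped within 0.1 mm of the fully seated height.
- **Left alone:** the small round lid, whose tin was not out, the two pink look-alikes, the steel block, the bur holder and the hand tool. I saw no knock to any tin or lid during the run. The last pictures still show the bur holder, the hand tool and the small round lid in place; the block and most of the pink tins were outside them.
- **Disagreement:** the cameras disagreed by about 1–2.5 mm in x, within the lids' 3 mm play. I corrected for this with the wrist camera before each lid went on.

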